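Rock the angle gauge to the canvas lean on a crowned stud and hold it

ROBOT

A 7-joint arm with a two-finger parallel gripper is mounted at the origin on the work surface. World frame = base frame: x ahead of the robot, y to its left, z up, the work surface at z = 0. Lengths are in m, angles in degrees, forces in N, time in s.
With the tool pointing down it reaches from about 0.4 to 0.75 m from the base axis. Payload 19.5 kg.
Tool frame: the origin (TCP) lies midway between the tips of the shut fingers; the grasp point (between the pads) lies 19 mm behind it (manip.grip_depth is the distance from the TCP to the grasp point, in m); x points along the fingers, y is the direction in which the jaws open and shut, and the axes are right-handed (so a half turn about x gives the same grasp; the last joint's range is limited). The gripper opens to 85 mm and grips with 20 to 120 N. Pads are 22 mm wide; open, the fingers measure 114 mm over their backs; the gripper's body (76 mm by 85 mm) begins 54 mm behind the grasp point. The pads swing forward as they close: fully open they stand 13 mm farther back than shut.
Start: joints at [-74.926, 40.479, -1.581, 85.061, 1.261, 54.483, -4.326], TCP at [0.173, 0.548, 0.231] pointing down, gripper open.
Joint ranges: [-155.06, 155.06], [-18.47, 123.98], [-90, 86.84], [0, 140.48], [-83.41, 263.41], [0, 116], [-161.91, 161.91]. Speed limits (degrees/s): [108.29, 108.29, 147.25, 147.25, 172.46, 172.46, 172.46].

INTERFACE

Orientations are given as a 3x3 rotation matrix whose columns are the frame's x, y, z axes.
In Python, from bench import monitor, imaging, order, masks_of, pinpoint, manip gives the robot as it stands.
- The arm moves only by the tool send_rows, never from a script. Its arguments are lists of equal length, an entry for each row: "turn": the turn, a rotation vector about the tool's x, y, z in degrees, a list of three; "slide": the shift along the tool's x, y, z in m, a list of three; "fingers": the gripper's target within -1 to 1 (shut at 1, half-way at 0, fully open at -1). A call has 1 to 5 rows; each row shifts and turns the pose as measured when the row begins, along the tool's axes as they then stand; what a row does not reach is not made up. A row lasts 1/10 s, in which the tool goes at most 50 mm and 8.59 degrees, less where a joint would pass 70% of its speed; a pose out of reach is approached as far as the arm can. A call with a gripper value outside its range is refused whole. The fingers move at their own pace and stop on an object; "grip_force" is the grip in N (left out, the last holds). Time passes only in rows, so rows that do not move let the fingers close. It gives the time, the measured TCP pose, the force and the opening at its end, in the units of the state.
- monitor.get_state(): the state, without advancing time (a new reading comes with each control period).
- imaging.grab_frame(name): name is "scene" or "top" or "wrist"; returns a dict with "image" (384x512x3 uint8, red, green, blue), "fx", "fy", "cx", "cy" (pixels), "T" (4x4, takes a point from camera to world coordinates); the wrist camera has in their place "hand_eye" (4x4, takes a point from camera to tool coordinates, whose origin is the TCP and whose axes are the tool frame's). Camera axes: x right, y down, z forward; pixel columns grow to the right and rows downward; lengths in m; the calibration is good to about 2 mm. A picture is of the moment at which its call begins: read the wrist's pose just before it. There is no depth.
- order.hand_in(): hands the job in, once; it reports no verdict.
Trained networks look in the newest picture that a camera, given by its name, has taken for a name from the list of things; names that differ only in an ending like _2 or _b are one class to them, and where a whole thing is asked for, a point or a joint stands for the part that bears it (a point fixed in the world has none). Each returns a list of dicts, best first, with "score" (0 to 1); they miss things now and then, are a little off and sometimes report something else, mostly with a low value. They report only what shows in the picture. A call takes as long as a camera call. They do not tell look-alikes from the thing itself.
- masks_of(camera, name): "pixels" (384x512 bool, what is visible of it).
- pinpoint(camera, name): "point" ([x, y, z] in m, in world coordinates, good to about 4 mm: a listed point, or the origin of a listed thing).
The state is a dict: "t": time; "joint_pos": joint angles; "dq": joint speeds; "joint_efforts": joint torques, N m; "ee_pos": TCP position; "orientation": TCP orientation; "wrist_force": force on the tool from outside, world axes, zero at the start; "moment": the same for the moment, N m; "gripper_width": finger opening in m.
Only numpy, scipy, OpenCV 4.12 (cv2) and the standard library are available. Lean on these libraries where they do the work, as an engineer would, in place of code of your own. Each camera call takes 0.05 s, during which the arm holds its last target. There are 200 camera calls.

TASK

Lay the green crowned stud squarely on the pale pine offcut, flush with its sides, and let go of it. Then take the angle gauge by its black grip, stand it upright on the stud's high ridge with the dial across the ridge, and rock it over until its swinging pointer settles on the red mark. Finish while still holding it there, gripped and resting on the ridge without leaning hard on it, and leave the other studio things where they are.

Things in the scene. Friction and masses are not known exactly. Their poses are not given: they have to be found in the camera images.
- rest: Fixed plywood board 140 x 150 x 8 mm with a pale pine joist offcut screwed on its middle: the offcut is 56 mm along x, 66 mm along y, its flat top 48 mm above the table. Origin: centre of the board's underside; z up.
- rest_top (a point): Centre of the pine offcut's flat top; axes as rest.
- stud: Loose green-painted wooden stud, about 0.16 kg, 56 mm along x, 66 mm along y like the offcut. Flat underside, block 30 mm high; on top a high round ridge of radius 16 mm along x at y = +5 mm, its axis 30 mm above the underside, and a low bump along x, crest 34 mm up, at y = -22 mm. Origin: centre of the underside; z up. May be laid on either way round; grip it across its 56 mm.
- stud_ridge (a point): Middle of the crest of the stud's high ridge, 46 mm above its underside; axes as stud.
- gauge: Loose angle gauge, about 0.27 kg, standing on the table. Flat foot 30 mm along x, 90 mm along y, 12 mm high; on it a blue dial disc 96 mm across, 10 mm thick, axis along x and 64 mm up; dial face, pointer and mark on the +x side. Origin: centre of the flat underside; z up. Leaning its top to its own +y, by the mark's angle, brings the red mark under the plumb pointer.
- pointer (a joint): Angle (rad) of the black weighted pointer on the dial, turning freely on the dial's axis; 0 points straight to the foot, positive towards the gauge's +y. It always hangs plumb, swings a little (about 3 Hz) when the gauge moves and settles in 1 to 2 s.
- mark (a joint): Angle (rad) of the red mark, 8 mm wide, at the dial's lower rim, same zero and sense as joint pointer, between 0.20 and 0.40; stiff, it stays where it is set. The pointer is on the mark when both angles are equal.
- pointer_tip (a point): Tip of the black pointer, 40 mm from the dial's axis, 8 mm in front of the gauge's middle plane; its z axis runs from tip to dial axis.
- mark_tip (a point): Inner end of the red mark, 40 mm from the dial's axis; its z axis runs from it to the dial axis.
- red_jar: Bystander: paint jar with red lid, 48 mm across, 50 mm high. Origin: centre of the underside.
- yellow_jar: Bystander: paint jar with yellow lid, 48 mm across, 50 mm high. Origin: centre of the underside.
- spare: Bystander: flat spare piece of pale wood, 45 x 100 x 20 mm. Origin: centre of the underside.
- vase: Bystander: turquoise ceramic vase, 80 mm across, 90 mm high. Origin: centre of the underside.
- medium: Bystander: amber glass bottle, 52 mm across, 130 mm high. Origin: centre of the underside.
- brush_cup: Bystander: black cup with brushes, 68 mm across, 175 mm high with the brushes. Origin: centre of the underside.
- knife: Bystander: palette knife, 200 mm long, lying flat at the side.
- gauge_grip (a point): Middle of the gauge's square black grip, 22 x 22 mm, from 110 to 154 mm above the gauge's underside (this point: 132 mm); the fingers may close along the gauge's x or y.
Not all that is in view belongs to the job. Of the things like the rest, leave any that is grey or orange; of the rest the larger one is meant.

How it is judged (in metres and radians):
On the way, in this order (a step that is already met when the one before it is completed fails the run):
1. the stud lies squarely on the pine offcut (within 8 mm and 0.1 rad) and is let go, before the gauge is put on it (horizontal distance between stud and rest_top below 0.008 m and angle between the x axis of stud and the x axis of rest, either way round below 0.1 rad and z of stud in the frame of rest_top between -0.003 and 0.003 m and angle between stud's own z axis and vertical below 0.05 rad and contact force between the fingers and stud below 0.1 N), for 0.3 s.
2. the held gauge stands upright on the stud (within 0.1 rad), dial across the ridge (within 0.2 rad) (contact force between gauge and stud above 0.3 N and contact force between the fingers and gauge above 1 N and angle between gauge's own z axis and vertical below 0.1 rad and angle between the x axis of gauge and the x axis of stud, either way round below 0.2 rad and height (world z) of gauge above 0.085 m), for 0.2 s.
3. rocked on the ridge, the pointer has settled on the red mark (within 0.08 rad) (contact force between gauge and stud above 0.3 N and angle between the z axis of pointer_tip and the z axis of mark_tip, either way round below 0.08 rad and velocity of joint pointer between -0.4 and 0.4 rad/s), for 0.4 s.
At the end, for the whole second after the job is handed in: Gauge gripped and resting on the stud only (0.3 to 25 N), its foot over 85 mm up, dial across the ridge within 0.2 rad, pointer still and within 0.08 rad of the mark; stud flat on the offcut within 10 mm and 0.12 rad, not touched by the fingers (all of step 3 and contact force between the fingers and gauge above 1 N and contact force between gauge and stud below 25 N and contact force between gauge and rest below 0.1 N and height (world z) of gauge above 0.085 m and angle between the x axis of gauge and the x axis of stud, either way round below 0.2 rad and horizontal distance between stud and rest_top below 0.01 m and angle between the x axis of stud and the x axis of rest, either way round below 0.12 rad and z of stud in the frame of rest_top between -0.003 and 0.003 m and angle between stud's own z axis and vertical below 0.06 rad and contact force between the fingers and stud below 0.1 N); the arm keeps its last pose, push and grip.
It fails at once if a bystander is pushed or lifted more than 30 mm from its place (distance of any of red_jar, yellow_jar, spare, vase, medium, brush_cup, knife from where it was at the start of the episode above 0.03 m).
It fails at once if the gauge is tipped over (angle between gauge's own z axis and vertical above 0.9 rad).
It also fails if it takes over 58 s, if anything falls off the work surface, if the arm or the gripper's body presses on something with over 40 N, if the wrist force passes 120 N, or if a joint passes its speed limit or range.

## Working session

There is one attempt and no reset: what is moved stays moved. The work goes in short steps, Python scripts to look and compute and a tool call to move; the robot and the scene stay as the last step left them, time stands still between calls to the robot, and variables do not carry over. Pictures are saved under pics/ and viewed, and the job is handed in when it is done.

Besides the shell and the picture viewer there is one more tool, called as name(argument=value, ...) on one line, values as JSON. send_rows: Moves the arm, as the interface text tells. Its arguments: {"type":"object","properties":{"turn":{"type":"array","items":{"type":"array","items":{"type":"number"}}},"slide":{"type":"array","items":{"type":"array","items":{"type":"number"}}},"fingers":{"type":"array","items":{"type":"number"}},"grip_force":{"type":"number"}},"required":["turn","slide","fingers"]}

```bash
mkdir -p pics
cat > h.py <<'E'
from bench import monitor, imaging, order, masks_of, pinpoint, manip
import numpy as np, cv2
np.set_printoptions(precision=4,suppress=True)
def grab(n,fn=None,crop=None,s=1):
    f=imaging.grab_frame(n)
    if fn:
        im=f["image"][:,:,::-1]
        if crop: x0,y0,x1,y1=crop; im=im[y0:y1,x0:x1]
        cv2.imwrite("pics/"+fn,cv2.resize(im,None,fx=s,fy=s,interpolation=cv2.INTER_CUBIC))
    return f
def camT(f,st=None):
    if "T" in f: return np.array(f["T"])
    W=np.eye(4);W[:3,:3]=np.array(st["orientation"]);W[:3,3]=st["ee_pos"]
    return W@np.array(f["hand_eye"])
def pix2plane(f,uv,z,T):
    uv=np.atleast_2d(uv).astype(float)
    d=np.c_[(uv[:,0]-f["cx"])/f["fx"],(uv[:,1]-f["cy"])/f["fy"],np.ones(len(uv))]@T[:3,:3].T
    o=T[:3,3]; return o+d*((z-o[2])/d[:,2])[:,None]
def proj(f,P,T):
    p=(np.atleast_2d(P)-T[:3,3])@T[:3,:3]
    return np.c_[p[:,0]/p[:,2]*f["fx"]+f["cx"],p[:,1]/p[:,2]*f["fy"]+f["cy"]]
E
python3 - <<'E'
from h import *
print(monitor.get_state()); print(manip.grip_depth)
for c in("scene","top"):
    f=grab(c,c+"0.png",s=1.5); print(c,f["fx"],np.array(f["T"]))
    for n in("rest_top","stud","stud_ridge","gauge","gauge_grip","pointer_tip","mark_tip","rest"):
        print(n,[(np.array(d["point"]).round(3).tolist(),round(d["score"],2)) for d in pinpoint(c,n)])
E
```

```text
{'t': 0.0, 'joint_pos': array([-74.9263,  40.5123,  -1.5814,  85.0846,   1.2609,  54.4849,
        -4.3261]), 'dq': array([-0.0106, -0.0313, -0.0865, -0.0589, -0.063 , -0.1436, -0.078 ]), 'joint_efforts': array([ -0.0001, -88.3237,   1.2346, -23.6154,   0.0169,   0.0067,
         0.    ]), 'ee_pos': array([0.1725, 0.5482, 0.2308]), 'orientation': array([[-0.0003,  0.3001,  0.9539],
       [-0.0011,  0.9539, -0.3001],
       [-1.    , -0.0011,  0.0001]]), 'wrist_force': array([0.5241, 0.7657, 0.0415]), 'moment': array([-0.008 , -0.0402, -0.0046]), 'gripper_width': 0.08539328239248362}
0.0187
scene 404.06812811172637 [[-0.2201  0.7676 -0.602   1.3124]
 [ 0.9755  0.1709 -0.1387  0.1658]
 [-0.0036 -0.6178 -0.7863  1.1216]
 [ 0.      0.      0.      1.    ]]
rest_top [([0.534, -0.041, 0.049], 0.83), ([0.328, 0.165, 0.048], 0.82), ([0.353, -0.251, 0.036], 0.76)]
stud [([0.5, 0.236, -0.002], 0.76), ([0.704, -0.14, -0.003], 0.33)]
stud_ridge [([0.502, 0.237, 0.045], 0.77)]
gauge [([0.488, -0.242, -0.002], 0.79)]
gauge_grip [([0.488, -0.247, 0.135], 0.66)]
pointer_tip [([0.539, -0.045, 0.0], 0.41)]
mark_tip [([0.499, 0.235, -0.0], 0.65)]
rest [([0.325, 0.165, -0.002], 0.94), ([0.536, -0.046, -0.002], 0.88), ([0.341, -0.037, -0.0], 0.67), ([0.351, -0.251, 0.003], 0.67)]
top 428.9794404142237 [[-0.0254 -0.9972  0.0704  0.4521]
 [-0.9994  0.0236 -0.0252  0.0208]
 [ 0.0235 -0.071  -0.9972  1.2897]
 [ 0.      0.      0.      1.    ]]
rest_top [([0.344, -0.039, 0.03], 0.9), ([0.54, -0.042, 0.052], 0.87)]
stud [([0.5, 0.234, -0.001], 0.91), ([0.438, 0.468, -0.006], 0.31)]
stud_ridge [([0.5, 0.237, 0.044], 0.72)]
gauge [([0.482, -0.255, -0.0], 0.79)]
gauge_grip [([0.488, -0.247, 0.13], 0.68)]
pointer_tip []
mark_tip []
rest [([0.536, -0.042, -0.0], 0.97), ([0.324, 0.167, -0.001], 0.87), ([0.343, -0.037, 0.002], 0.84), ([0.355, -0.249, -0.003], 0.65)]
```

View pics/scene0.png

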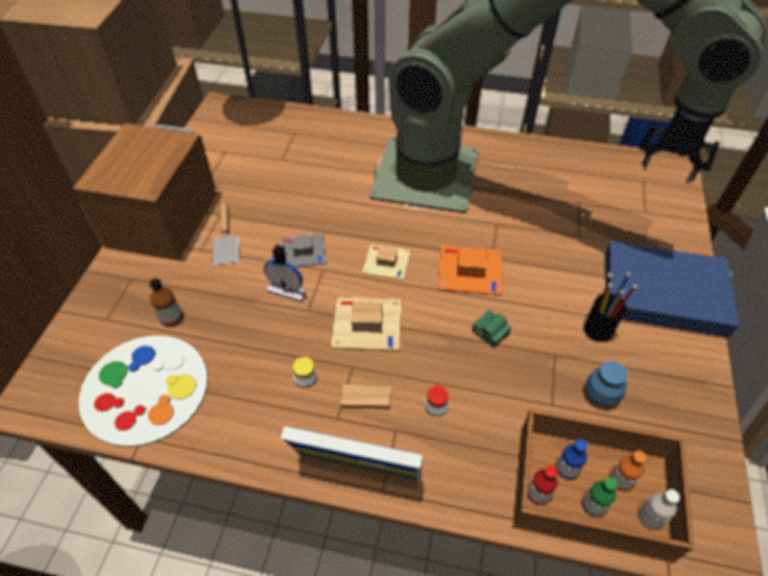

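View pics/top0.png

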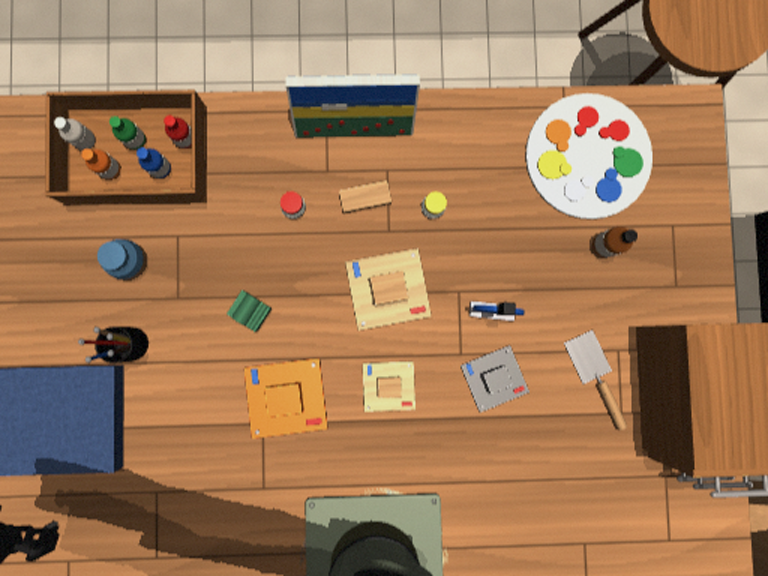

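The four candidates for the rest, in pixels of the top picture:
- Pale large at (388,288).
- Pale small at (388,387).
- Orange at (285,398).
- Grey at (495,378).

The large pale one fits, since it's pale pine and the larger of the two. An enlarged crop should confirm that and give the orientations.

Run:
```python
from h import *
f=grab("top"); T=camT(f)
im=f["image"][:,:,::-1]
a=cv2.resize(im[160,0:1] if 0 else im[160:280,140:360],None,fx=3.6,fy=3.6,interpolation=cv2.INTER_CUBIC); cv2.imwrite("pics/crop1.png",a)
for n,z in(("rest",.008),("stud",.035),("gauge",.012)):
  for d in masks_of("top",n)[:3]:
    m=d["pixels"].astype(np.uint8)
    c,_=cv2.findContours(m,0,1); c=max(c,key=cv2.contourArea)
    b=cv2.boxPoints(cv2.minAreaRect(c)); P=pix2plane(f,b,z,T)
    e=np.diff(P[:3],axis=0)
    print(n,round(d["score"],2),b.mean(0),P.mean(0),np.linalg.norm(e,axis=1),np.degrees(np.arctan2(e[:,1],e[:,0])))
```

```text
rest 0.85 [259. 257.] [ 0.3457 -0.0379  0.008 ] [0.1012 0.0942] [-91.5137 178.2855]
rest 0.82 [258.2075 192.0012] [ 0.539  -0.0408  0.008 ] [0.1554 0.1432] [ -81.5503 -172.0945]
rest 0.79 [190.0671 264.6036] [0.3291 0.1662 0.008 ] [0.1498 0.1402] [ -85.1821 -174.7566]
stud 0.82 [165.5294 206.8824] [0.5    0.2318 0.035 ] [0.0581 0.0691] [ -33.1272 -123.7979]
gauge 0.62 [330.5 206.5] [ 0.4899 -0.2558  0.012 ] [0.1053 0.033 ] [-91.389  177.5982]
```

View pics/crop1.png

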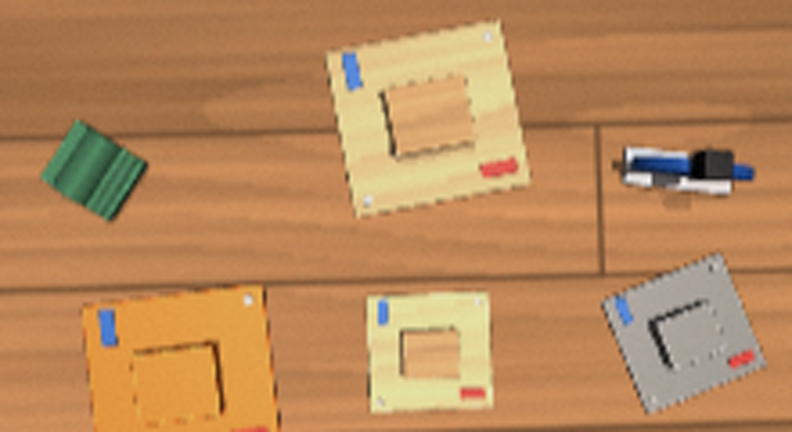

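Run:
```python
from h import *
f=grab("scene","g0.png",(160,150,240,210),9)
T=camT(f)
for yaw in(0,np.pi):
  pass
for n in ("pointer","mark","gauge_grip"):
  for d in masks_of("scene",n)[:2]:
    v,u=np.nonzero(d["pixels"]); print(n,d["score"],u.mean(),v.mean(),len(u))
print(proj(f,[[.49,-.25,0],[.49,-.205,0],[.505,-.25,.064]],T))
```

```text
gauge_grip 0.62 188.3452188006483 184.07617504051865 617
[[189.7006 195.4338]
 [201.8461 197.5976]
 [185.9826 187.0859]]
```

View pics/g0.png

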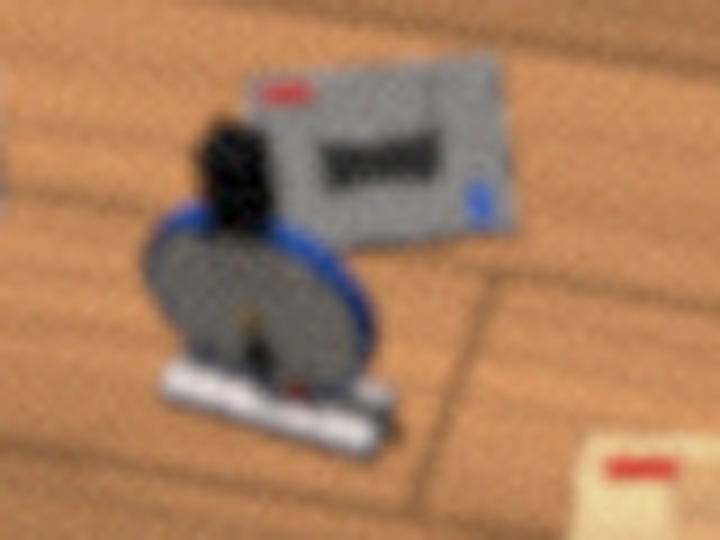

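```bash
cat >> h.py <<'E'
from scipy.spatial.transform import Rotation as Ro
def Rdown(psi):
    c,s=np.cos(np.radians(psi)),np.sin(np.radians(psi)); return np.array([[0,c,s],[0,s,-c],[-1,0,0]])
def plan(pos,R,n):
    st=monitor.get_state(); R0=np.array(st["orientation"]); p0=np.array(st["ee_pos"])
    w=Ro.from_matrix(R0.T@R).as_rotvec(degrees=True)/n; dp=(np.array(pos)-p0)/n
    print("t",round(st["t"],2),"at",p0,"turn",w.round(2).tolist(),"step mm",np.linalg.norm(dp)*1e3)
    Rk=R0
    S=[]
    for k in range(n):
        S.append((Rk.T@dp).round(4).tolist()); Rk=Rk@Ro.from_rotvec(w,degrees=True).as_matrix()
    for i in range(0,n,5): print(S[i:i+5])
E
python3 -c "
from h import *
plan([.5,.235,.2],Rdown(-33),13)"
```

```text
t 1.3 at [0.1725 0.5485 0.2313] turn [8.12, 0.0, 0.0] step mm 34.95274803535628
[[0.0024, -0.0154, 0.0313], [0.0024, -0.0109, 0.0331], [0.0024, -0.0061, 0.0343], [0.0024, -0.0012, 0.0348], [0.0024, 0.0038, 0.0347]]
[[0.0024, 0.0086, 0.0338], [0.0024, 0.0133, 0.0322], [0.0024, 0.0177, 0.03], [0.0024, 0.0218, 0.0272], [0.0024, 0.0254, 0.0239]]
[[0.0024, 0.0285, 0.0201], [0.0024, 0.0311, 0.0158], [0.0024, 0.033, 0.0113]]
```

send_rows(turn=[[8.1,0,0],[8.1,0,0],[8.1,0,0],[8.1,0,0],[8.1,0,0]], slide=[[0.002,-0.0154,0.0313],[0.002,-0.011,0.033],[0.002,-0.006,0.0343],[0.002,-0.001,0.035],[0.002,0.004,0.0347]], fingers=[-1,-1,-1,-1,-1], grip_force=40)

```text
t: 1.8
ee_pos: [0.2986, 0.4263, 0.2206]
orientation: [[-0.002, 0.856, 0.516], [0.003, 0.516, -0.856], [-1.0, -0.0, -0.003]]
wrist_force: [0.2, 0.5, -0.1]
gripper_width: 0.0854
```

send_rows(turn=[[8.1,0,0],[8.1,0,0],[8.1,0,0],[8.1,0,0],[8.1,0,0]], slide=[[0.002,0.0086,0.0338],[0.002,0.0133,0.0322],[0.002,0.0177,0.03],[0.002,0.0218,0.0272],[0.002,0.0254,0.0239]], fingers=[-1,-1,-1,-1,-1])

```text
t: 2.3
ee_pos: [0.4259, 0.2974, 0.2103]
orientation: [[-0.0, 0.981, -0.193], [0.004, -0.193, -0.981], [-1.0, -0.001, -0.004]]
wrist_force: [-0.5, 0.9, 0.6]
gripper_width: 0.0855
```

send_rows(turn=[[8.1,0,0],[8.1,0,0],[8.1,0,0],[0,0,0]], slide=[[0.002,0.0285,0.02],[0.002,0.031,0.0158],[0.002,0.033,0.0113],[0,0,0]], fingers=[-1,-1,-1,-1])

```text
t: 2.7
ee_pos: [0.503, 0.2145, 0.2039]
orientation: [[0.002, 0.799, -0.602], [0.003, -0.602, -0.798], [-1.0, -0.0, -0.004]]
wrist_force: [-0.4, 0.7, -0.2]
gripper_width: 0.0854
```

```bash
cat >> h.py <<'E'
def wrist(fn=None,s=1.5):
    st=monitor.get_state(); f=grab("wrist",fn,s=s); return f,camT(f,st),st
E
python3 - <<'E'
from h import *
f,T,st=wrist("w1.png"); print(st["ee_pos"],np.array(st["orientation"]),st["t"])
for n in("stud","stud_ridge"): print(n,[(np.array(d["point"]),d["score"]) for d in pinpoint("wrist",n)])
for d in masks_of("wrist","stud")[:1]:
    c,_=cv2.findContours(d["pixels"].astype(np.uint8),0,1); c=max(c,key=cv2.contourArea)
    b=cv2.boxPoints(cv2.minAreaRect(c)); P=pix2plane(f,b,.03,T); e=np.diff(P[:3],axis=0)
    print(b,P,np.linalg.norm(e,axis=1),np.degrees(np.arctan2(e[:,1],e[:,0])))
plan([.5,.235,.1],Rdown(-33),5)
E
```

```text
[0.503  0.2145 0.2039] [[ 0.0018  0.7985 -0.602 ]
 [ 0.0031 -0.602  -0.7985]
 [-1.     -0.0004 -0.0036]] 2.7
stud [(array([ 0.5018,  0.2332, -0.0023]), 0.7)]
stud_ridge [(array([0.5034, 0.2349, 0.0465]), 0.69)]
[[216.2492 130.859 ]
 [269.7495 128.1154]
 [273.0098 191.6918]
 [219.5095 194.4354]] [[0.4948 0.2803 0.03  ]
 [0.5414 0.2487 0.03  ]
 [0.5027 0.19   0.03  ]
 [0.4526 0.2237 0.03  ]] [0.0563 0.0702] [ -34.1459 -123.3725]
t 2.9 at [0.5    0.2192 0.2041] turn [-0.66, -0.05, 0.04] step mm 21.0535241142958
[[0.0208, -0.0018, -0.0024], [0.0208, -0.0018, -0.0025], [0.0208, -0.0018, -0.0025], [0.0208, -0.0017, -0.0026], [0.0208, -0.0017, -0.0026]]
```

View pics/w1.png

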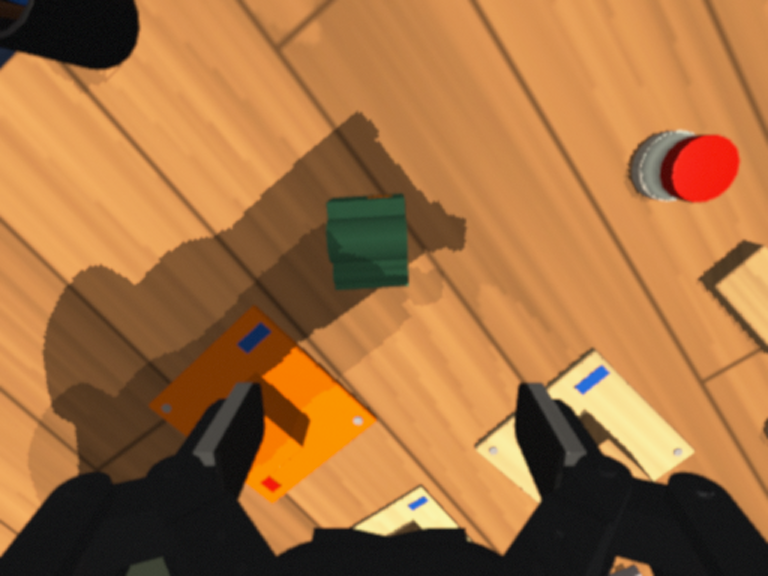

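send_rows(turn=[[-0.7,0,0],[-0.7,0,0],[-0.7,0,0],[-0.7,0,0],[-0.5,0,0]], slide=[[0.026,-0.0018,-0.0024],[0.026,-0.0018,-0.0024],[0.026,-0.0018,-0.0024],[0.026,-0.0018,-0.0024],[0.02,-0.0018,-0.0024]], fingers=[-1,-1,-1,-1,-1])

```text
t: 3.4
ee_pos: [0.4979, 0.2415, 0.0793]
orientation: [[0.004, 0.847, -0.532], [0.011, -0.532, -0.847], [-1.0, -0.002, -0.012]]
wrist_force: [0.1, 0.3, -0.2]
gripper_width: 0.0855
```

send_rows(turn=[[0,0,0],[0,0,0]], slide=[[0,0,0],[0,0,0]], fingers=[-1,-1])

```text
t: 3.6
ee_pos: [0.4961, 0.243, 0.0781]
orientation: [[0.001, 0.849, -0.528], [0.011, -0.528, -0.849], [-1.0, -0.005, -0.01]]
wrist_force: [0.8, 0.2, 0.4]
gripper_width: 0.0852
```

Run:
```python
from h import *
f,T,st=wrist("w2.png"); print(st["ee_pos"],monitor.get_state()["ee_pos"])
for n in("stud","stud_ridge"): print(n,[(np.array(d["point"]),d["score"]) for d in pinpoint("wrist",n)])
plan([.5,.234,.004],Rdown(-33.3),4)
```

```text
[0.4961 0.243  0.0781] [0.496  0.2431 0.0782]
stud [(array([ 0.4979,  0.2333, -0.003 ]), 0.9)]
stud_ridge [(array([0.5018, 0.235 , 0.0457]), 0.92)]
t 3.75 at [0.4965 0.2428 0.0786] turn [0.34, -0.15, 0.06] step mm 18.787829512678535
[[0.0186, 0.002, 0.0016], [0.0186, 0.002, 0.0015], [0.0186, 0.002, 0.0015], [0.0186, 0.0019, 0.0014]]
```

View pics/w2.png

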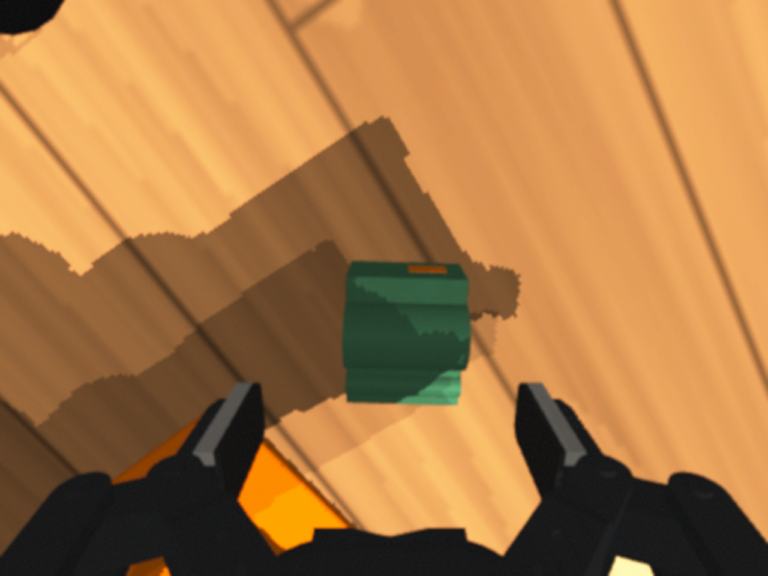

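send_rows(turn=[[0.3,0,0],[0.3,0,0],[0.3,0,0],[0.3,0,0],[0,0,0]], slide=[[0.0186,0.0019,0.0018],[0.0186,0.0019,0.0018],[0.0186,0.0019,0.0018],[0.017,0.0019,0.0018],[0,0,0]], fingers=[-1,-1,-1,-1,-1])

```text
t: 4.25
ee_pos: [0.502, 0.2344, 0.0084]
orientation: [[0.01, 0.837, -0.547], [0.015, -0.547, -0.837], [-1.0, 0.0, -0.018]]
wrist_force: [0.3, -1.0, 0.2]
gripper_width: 0.0855
```

Run:
```python
from h import *
plan([.499,.2325,.003],Rdown(-33.3),2)
```

```text
t 4.25 at [0.502  0.2344 0.0084] turn [0.07, -0.5, -0.0] step mm 3.242736979902598
[[0.0027, -0.0007, 0.0017], [0.0027, -0.0007, 0.0016]]
```

send_rows(turn=[[0,-0.5,0],[0,-0.5,0],[0,0,0],[0,0,0],[0,0,0]], slide=[[0.0027,-0.0007,0.0017],[0.0027,-0.0007,0.0017],[0,0,0],[0,0,0],[0,0,0]], fingers=[-1,-1,1,1,1])

```text
t: 4.75
ee_pos: [0.5, 0.2335, 0.0065]
orientation: [[0.003, 0.838, -0.546], [0.001, -0.546, -0.838], [-1.0, 0.002, -0.002]]
wrist_force: [0.1, -0.2, -1.5]
gripper_width: 0.0556
```

send_rows(turn=[[0,0,0],[0,0,0],[0,0,0]], slide=[[0,0,0],[0,0,0],[0,0,0]], fingers=[1,1,1])

```text
t: 5.05
ee_pos: [0.5, 0.2336, 0.0068]
orientation: [[0.003, 0.838, -0.546], [0.001, -0.546, -0.838], [-1.0, 0.002, -0.003]]
wrist_force: [-1.5, -0.8, -2.0]
gripper_width: 0.0557
```

Run:
```python
from h import *
f,T,st=wrist("w3.png"); print(st["ee_pos"],st["gripper_width"],st["wrist_force"])
for n in("stud","stud_ridge"): print(n,[(np.array(d["point"]),d["score"]) for d in pinpoint("wrist",n)])
plan([.503,.2325,.13],Rdown(-33.3),4)
```

```text
[0.5    0.2336 0.0068] 0.05566226475388727 [-1.4632 -0.8007 -2.0371]
stud [(array([ 0.4989,  0.2355, -0.0052]), 0.59)]
stud_ridge [(array([0.5035, 0.2343, 0.0485]), 0.63)]
t 5.2 at [0.5    0.2336 0.0067] turn [0.06, -0.04, -0.03] step mm 30.8284744222675
[[-0.0308, 0.0008, -0.0003], [-0.0308, 0.0008, -0.0002], [-0.0308, 0.0008, -0.0002], [-0.0308, 0.0008, -0.0002]]
```

View pics/w3.png

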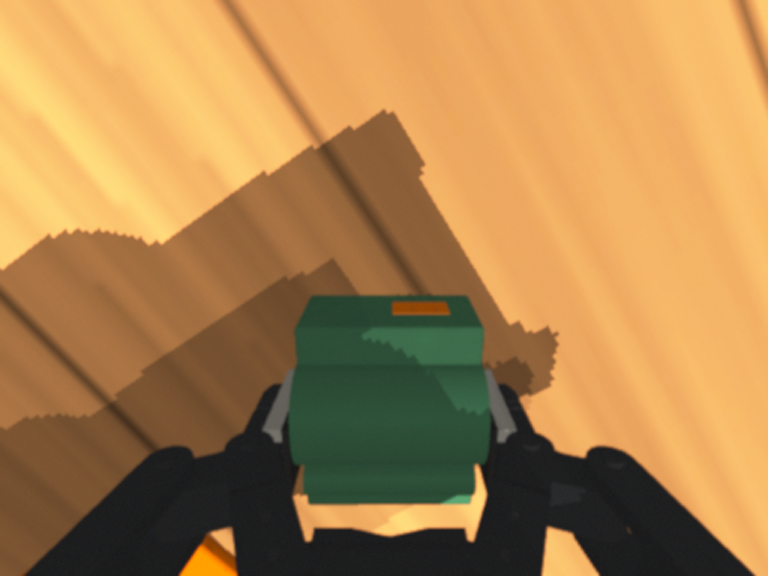

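Run:
```python
from h import *
f,T,st=wrist(); p=np.array(st["ee_pos"]); R=np.array(st["orientation"])
for v,z in((327,.03),(503,.03),(296,.0)):
    P=pix2plane(f,[390/1.5,v/1.5],z,T)[0]; print(v,P,(P-p)@R)
```

```text
327 [0.5173 0.2613 0.03  ] [-0.0232 -0.0006 -0.0327]
503 [0.4821 0.2073 0.03  ] [-0.0234 -0.0006  0.0318]
296 [0.5169 0.2605 0.    ] [ 0.0068 -0.0006 -0.0317]
```

send_rows(turn=[[0,0,0],[0,0,0],[0,0,0],[0,0,0],[0,0,0]], slide=[[-0.02,0,0],[-0.035,0,0],[-0.035,0,0],[-0.035,0,0],[0,0,0]], fingers=[1,1,1,1,1])

```text
t: 5.75
ee_pos: [0.4991, 0.2327, 0.1353]
orientation: [[0.001, 0.837, -0.547], [-0.001, -0.547, -0.837], [-1.0, 0.001, -0.0]]
wrist_force: [-0.3, -0.2, -2.4]
gripper_width: 0.0555
```

Run:
```python
from h import *
f,T,st=wrist("w4.png"); p=np.array(st["ee_pos"]); R=np.array(st["orientation"])
print(p,st["gripper_width"],st["wrist_force"])
for n in("stud","stud_ridge"):
  for d in pinpoint("wrist",n): print(n,np.array(d["point"]),(np.array(d["point"])-p)@R,d["score"])
plan([.535,-.03,.16],Rdown(8),9)
```

```text
[0.4991 0.2327 0.1353] 0.05546896276657729 [-0.3261 -0.2092 -2.3789]
stud_ridge [0.5003 0.2343 0.1756] [-0.0403  0.0002 -0.002 ] 0.73
t 5.9 at [0.4974 0.2324 0.1311] turn [-4.57, 0.02, 0.02] step mm 29.62473347742795
[[-0.0032, 0.0194, 0.0221], [-0.0032, 0.0176, 0.0236], [-0.0032, 0.0157, 0.0249], [-0.0032, 0.0136, 0.0261], [-0.0032, 0.0115, 0.0271]]
[[-0.0032, 0.0093, 0.0279], [-0.0032, 0.0071, 0.0286], [-0.0032, 0.0048, 0.0291], [-0.0032, 0.0024, 0.0294]]
```

send_rows(turn=[[-4.6,0,0],[-4.6,0,0],[-4.6,0,0],[-4.6,0,0],[-4.6,0,0]], slide=[[-0.0035,0.0194,0.0221],[-0.0035,0.0176,0.0236],[-0.0035,0.0157,0.025],[-0.0035,0.0136,0.026],[-0.0035,0.0115,0.027]], fingers=[1,1,1,1,1])

```text
t: 6.4
ee_pos: [0.5166, 0.0862, 0.1421]
orientation: [[-0.015, 0.988, -0.155], [-0.004, -0.155, -0.988], [-1.0, -0.014, 0.006]]
wrist_force: [1.7, -0.3, -2.7]
gripper_width: 0.0553
```

send_rows(turn=[[-4.6,0,0],[-4.6,0,0],[-4.6,0,0],[-4.6,0,0],[0,0,0]], slide=[[-0.0035,0.0093,0.028],[-0.0035,0.007,0.0286],[-0.0035,0.005,0.029],[-0.003,0.0024,0.02],[0,0,0]], fingers=[1,1,1,1,1])

```text
t: 6.9
ee_pos: [0.5345, -0.0294, 0.1501]
orientation: [[-0.024, 0.984, 0.176], [-0.004, 0.176, -0.984], [-1.0, -0.024, -0.0]]
wrist_force: [0.1, 0.6, -2.0]
gripper_width: 0.0554
```

Run:
```python
from h import *
import time
f,T,st=wrist("w5.png"); p=np.array(st["ee_pos"]); R=np.array(st["orientation"])
print(p,R,st["gripper_width"],st["wrist_force"])
for n in("rest","rest_top"):
  for d in pinpoint("wrist",n): print(n,np.array(d["point"]),d["score"])
for d in masks_of("wrist","rest")[:2]:
    c,_=cv2.findContours(d["pixels"].astype(np.uint8),0,1); c=max(c,key=cv2.contourArea)
    b=cv2.boxPoints(cv2.minAreaRect(c)); P=pix2plane(f,b,.008,T); e=np.diff(P[:3],axis=0)
    print(P,np.linalg.norm(e,axis=1),np.degrees(np.arctan2(e[:,1],e[:,0])))
f=grab("top","t5.png",(200,140,320,230),6); g=grab("scene","s5.png",(180,160,300,250),6)
plan([.539,-.041,.12],Rdown(8),3)
```

```text
[ 0.5345 -0.0294  0.1501] [[-0.0237  0.9841  0.1762]
 [-0.0041  0.1761 -0.9844]
 [-0.9997 -0.024  -0.0001]] 0.05544969263414656 [ 0.1396  0.5676 -2.0168]
rest [ 0.3524 -0.2498  0.0028] 0.85
rest [ 0.344  -0.0364 -0.0006] 0.76
rest [ 0.535  -0.0403  0.003 ] 0.59
rest [ 0.5323 -0.0259  0.1903] 0.36
rest_top [ 0.5359 -0.0402  0.0468] 0.78
rest_top [ 0.3538 -0.2484  0.0348] 0.57
rest_top [ 0.3438 -0.0392  0.0323] 0.56
[[0.2872 0.0882 0.008 ]
 [0.4043 0.1083 0.008 ]
 [0.4047 0.0981 0.008 ]
 [0.286  0.0775 0.008 ]] [0.1188 0.0103] [  9.785  -87.4748]
[[ 0.2724 -0.0871  0.008 ]
 [ 0.2979  0.0148  0.008 ]
 [ 0.4053  0.0166  0.008 ]
 [ 0.3923 -0.0864  0.008 ]] [0.105  0.1074] [75.9286  0.9732]
t 7.2 at [ 0.5345 -0.0252  0.1506] turn [0.75, -0.01, 0.45] step mm 11.585111454142346
[[0.0102, 0.0008, 0.0055], [0.0102, 0.0008, 0.0054], [0.0102, 0.0008, 0.0054]]
```

View pics/w5.png

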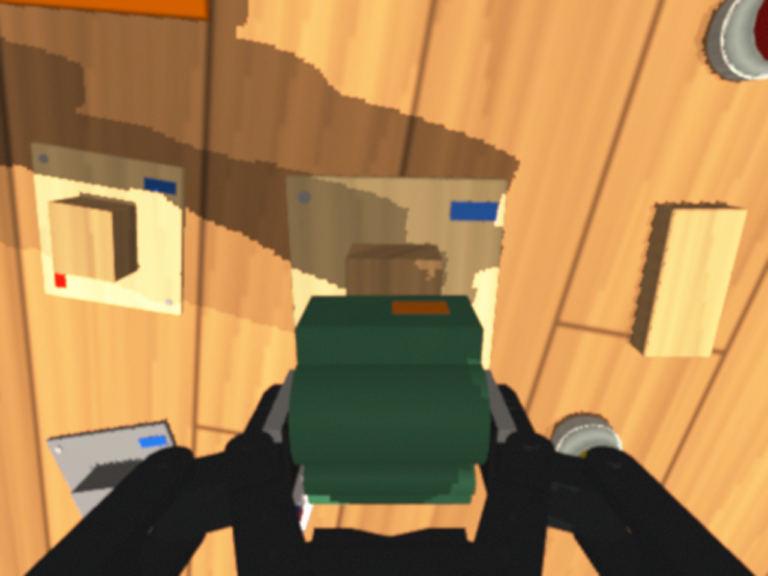

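Run:
```python
from h import *
f=grab("top"); T=camT(f)
b=np.array([(327,52),(498,20),(529,184),(358,217)])/3.6+[140,160]-.36
P=pix2plane(f,b,.008,T); e=np.diff(np.r_[P,P[:1]],axis=0)
print(P,P.mean(0),np.linalg.norm(e,axis=1),np.degrees(np.arctan2(e[:,1],e[:,0])))
f,T,st=wrist(); cv2.imwrite("pics/w6.png",cv2.resize(f["image"][100:230,180:350,::-1],None,fx=4.5,fy=4.5,interpolation=cv2.INTER_CUBIC))
print(st["ee_pos"],monitor.get_state()["ee_pos"])
```

```text
[[ 0.5946  0.0411  0.008 ]
 [ 0.6183 -0.1025  0.008 ]
 [ 0.4805 -0.1241  0.008 ]
 [ 0.4567  0.0186  0.008 ]] [ 0.5375 -0.0417  0.008 ] [0.1456 0.1395 0.1447 0.1397] [ -80.6413 -171.0653   99.456     9.2947]
[ 0.5345 -0.0254  0.1508] [ 0.5346 -0.0256  0.1508]
```

View pics/w6.png

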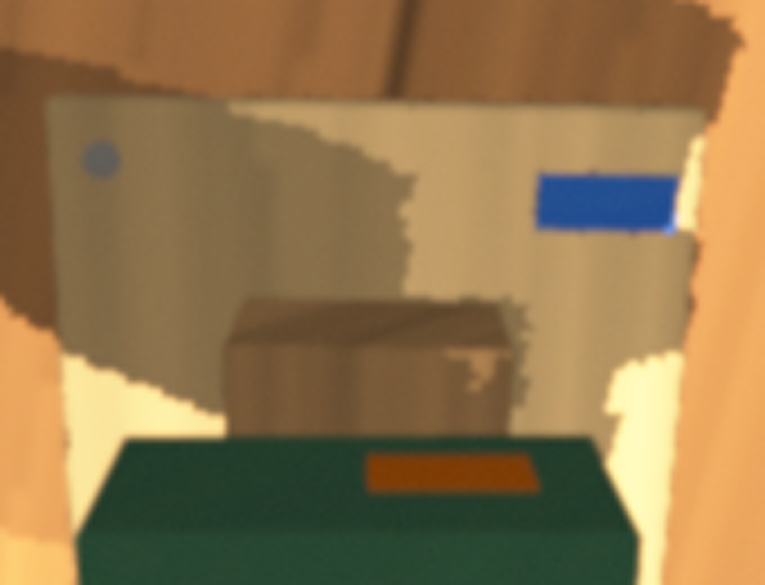

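Run:
```python
from h import *
f,T,st=wrist(); z0=st["ee_pos"][2]-.0068
def q(a,z): return pix2plane(f,np.array(a)/4.5+[180,100]-.4,z,T)
for nm,a,z,off in(("offcut",[(225,345),(512,347)],.048,.033),("board",[(47,95),(707,108)],.008,.075),("stud",[(125,437),(595,437)],z0,.033)):
    P=q(a,z); e=P[1]-P[0]; u=e/np.linalg.norm(e); n=np.cross([0,0,1],u)
    print(nm,np.linalg.norm(e),np.degrees(np.arctan2(e[1],e[0])),"centre",P.mean(0)-n*off)
print(st["ee_pos"],np.degrees(np.arctan2(*np.array(st["orientation"])[1::-1,1])))
```

```text
offcut 0.054636273017976564 10.176645801315818 centre [ 0.5356 -0.0408  0.048 ]
board 0.13763024840600507 9.250665945644355 centre [ 0.5352 -0.0411  0.008 ]
stud 0.0556269908298483 10.686795135457754 centre [ 0.5336 -0.0258  0.144 ]
[ 0.5346 -0.0256  0.1508] 10.248044320740298
```

Run:
```python
from h import *
plan([.5363,-.041,.075],Rdown(9.4),4)
```

```text
t 7.35 at [ 0.5346 -0.0257  0.1509] turn [0.21, -0.01, 0.33] step mm 19.364156539419263
[[0.019, 0.0002, 0.0039], [0.019, 0.0001, 0.0039], [0.019, -0.0, 0.0039], [0.019, -0.0001, 0.0039]]
```

send_rows(turn=[[0.2,0,0.33],[0.2,0,0.33],[0.2,0,0.33],[0.2,0,0.33],[0,0,0]], slide=[[0.019,0,0.0039],[0.019,0,0.0039],[0.019,0,0.0039],[0.015,0,0.0039],[0,0,0]], fingers=[1,1,1,1,1])

```text
t: 7.85
ee_pos: [0.537, -0.0399, 0.0771]
orientation: [[0.003, 0.986, 0.165], [0.001, 0.165, -0.986], [-1.0, 0.003, -0.0]]
wrist_force: [-0.6, 0.3, -1.3]
gripper_width: 0.0553
```

send_rows(turn=[[0,0,0]], slide=[[0,0,0]], fingers=[1])

```text
t: 7.95
ee_pos: [0.5371, -0.0396, 0.0774]
orientation: [[0.003, 0.986, 0.165], [0.001, 0.165, -0.986], [-1.0, 0.003, -0.0]]
wrist_force: [-0.8, -0.4, -1.9]
gripper_width: 0.0554
```

Run:
```python
from h import *
plan([.5363,-.041,.0575],Rdown(9.4),3)
print(np.array(monitor.get_state()["orientation"]))
f,T,st=wrist("w7.png")
```

```text
t 7.95 at [ 0.5371 -0.0396  0.0774] turn [0.04, -0.01, -0.06] step mm 6.656067964202282
[[0.0066, -0.0004, 0.0004], [0.0066, -0.0003, 0.0004], [0.0066, -0.0003, 0.0004]]
[[ 0.0029  0.9862  0.1654]
 [ 0.001   0.1654 -0.9862]
 [-1.      0.003  -0.0005]]
```

View pics/w7.png

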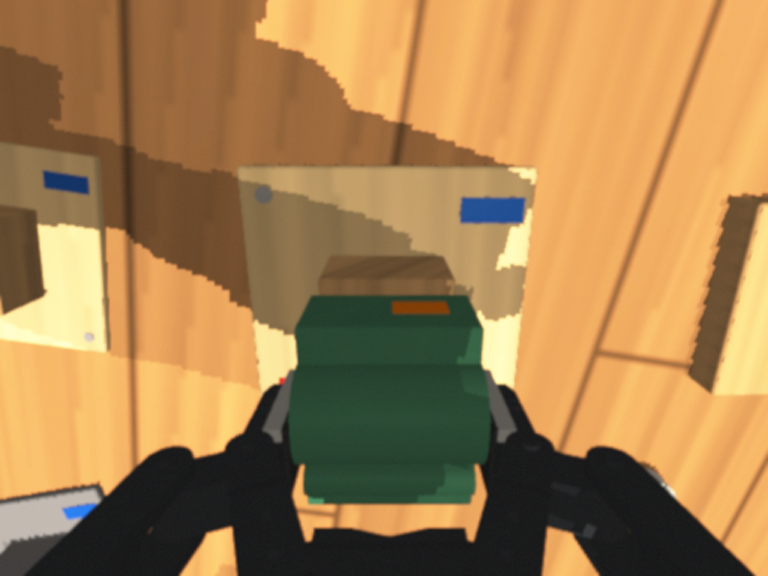

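send_rows(turn=[[0,0,0],[0,0,0],[0,0,0],[0,0,0],[0,0,0]], slide=[[0.0075,-0.0005,0.0004],[0.0075,-0.0005,0.0004],[0.005,0,0.0004],[0.001,0,0],[0,0,0]], fingers=[1,1,1,1,1])

```text
t: 8.5
ee_pos: [0.5371, -0.0403, 0.0563]
orientation: [[0.005, 0.986, 0.167], [0.001, 0.167, -0.986], [-1.0, 0.005, -0.0]]
wrist_force: [0.3, 0.3, -1.5]
gripper_width: 0.0554
```

send_rows(turn=[[0,0,0],[0,0,0],[0,0,0]], slide=[[0.0015,0,0.0004],[0.0007,0,0],[0,0,0]], fingers=[1,1,1])

```text
t: 8.8
ee_pos: [0.5374, -0.0408, 0.0544]
orientation: [[0.006, 0.986, 0.166], [0.001, 0.166, -0.986], [-1.0, 0.006, 0.0]]
wrist_force: [0.0, 0.5, -2.1]
gripper_width: 0.0552
```

Run:
```python
from h import *
f,T,st=wrist("w8.png"); print(st["ee_pos"],st["wrist_force"])
```

```text
[ 0.5374 -0.0408  0.0544] [ 0.0215  0.5366 -2.0909]
```

View pics/w8.png

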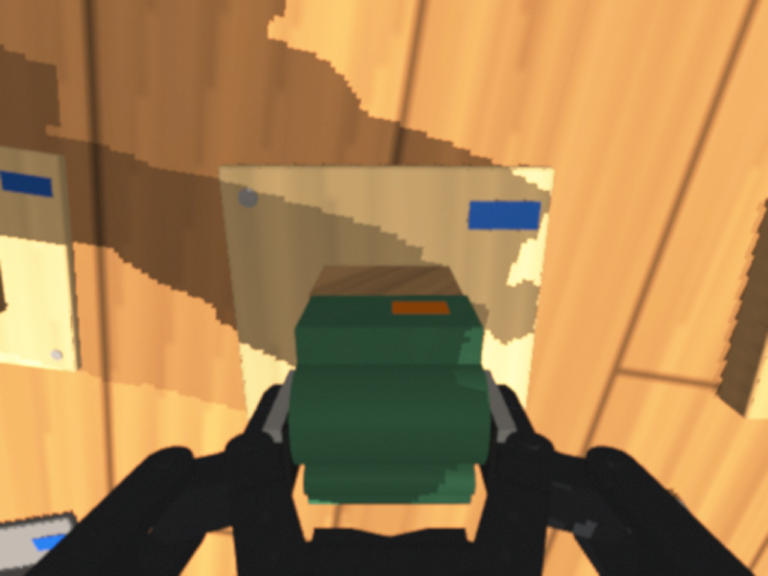

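send_rows(turn=[[0,0,0],[0,0,0],[0,0,0]], slide=[[0.0012,0,0],[0.0012,0,0],[0,0,0]], fingers=[1,1,1])

```text
t: 9.15
ee_pos: [0.5375, -0.0409, 0.0547]
orientation: [[0.007, 0.986, 0.166], [0.001, 0.166, -0.986], [-1.0, 0.007, 0.0]]
wrist_force: [-0.5, 0.6, -2.4]
gripper_width: 0.0554
```

send_rows(turn=[[0,0,0],[0,0,0]], slide=[[0.003,0,0],[0.003,0,0]], fingers=[1,1])

```text
t: 9.35
ee_pos: [0.538, -0.0411, 0.0523]
orientation: [[0.01, 0.986, 0.166], [0.001, 0.166, -0.986], [-1.0, 0.01, 0.001]]
wrist_force: [-19.8, 1.0, 64.1]
gripper_width: 0.0553
```

send_rows(turn=[[0,0,0],[0,0,0],[0,0,0],[0,0,0],[0,0,0]], slide=[[-0.002,0,0],[0,0,0],[0,0,0],[0,0,0],[0,0,0]], fingers=[1,0,-1,-1,-1])

```text
t: 9.85
ee_pos: [0.5384, -0.0411, 0.0545]
orientation: [[0.011, 0.986, 0.166], [0.001, 0.166, -0.986], [-1.0, 0.011, 0.001]]
wrist_force: [-1.1, 0.3, 0.3]
gripper_width: 0.0854
```

send_rows(turn=[[0,0,0],[0,0,0],[0,0,0],[0,0,0],[0,0,0]], slide=[[-0.02,0,0],[-0.04,0,0],[-0.04,0,0],[-0.04,0,0],[0,0,0]], fingers=[-1,-1,-1,-1,-1])

```text
t: 10.35
ee_pos: [0.5362, -0.0414, 0.1981]
orientation: [[0.008, 0.986, 0.165], [0.001, 0.165, -0.986], [-1.0, 0.008, 0.0]]
wrist_force: [0.6, -0.4, -0.7]
gripper_width: 0.0854
```

Run:
```python
from h import *
f,T,st=wrist("w9.png"); print(st["ee_pos"],st["t"],st["wrist_force"],monitor.get_state()["ee_pos"])
for n in("stud","stud_ridge","rest","gauge","gauge_grip"):
  for d in pinpoint("wrist",n)[:2]: print(n,np.array(d["point"]),d["score"])
g=grab("top","t9.png",(200,150,320,230),6)
```

```text
[ 0.5362 -0.0414  0.1981] 10.35 [ 0.5589 -0.4296 -0.7153] [ 0.5355 -0.0412  0.196 ]
stud [ 0.5391 -0.0412  0.0425] 0.6
stud_ridge [ 0.5367 -0.0391  0.0931] 0.98
rest [ 0.3431 -0.0402 -0.0012] 0.63
rest [ 0.3508 -0.2508  0.0051] 0.63
gauge [ 0.4862 -0.2476 -0.0046] 0.78
```

View pics/w9.png

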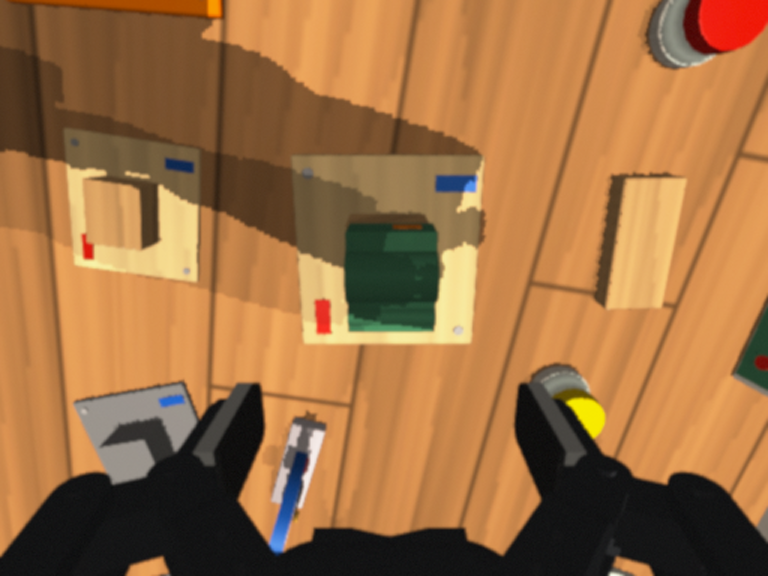

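Run:
```python
from h import *
f=imaging.grab_frame("wrist"); print(np.array(f["hand_eye"]),f["fx"])
g=imaging.grab_frame("top");T=camT(g)
for n,z in(("gauge_grip",.154),):
  for d in pinpoint("top",n)[:1]: print(d)
# sim pixel for candidate poses
for p in([.53,-.25,.22],[.56,-.25,.2]):
  R=Rdown(-90); W=np.eye(4);W[:3,:3]=R;W[:3,3]=p;C=W@np.array(f["hand_eye"])
  print(C[:3,3],proj(f,[[.49,-.25,.012],[.495,-.25,.064],[.495,-.25,.024],[.495,-.235,.025],[.49,-.25,.154]],C))
plan([.54,-.25,.22],Rdown(-88),12)
```

```text
[[-0.0004 -0.3277  0.9448 -0.1416]
 [ 1.     -0.0003  0.0003 -0.0012]
 [ 0.0002  0.9448  0.3277 -0.0847]
 [ 0.      0.      0.      1.    ]] 295.24554914697694
{'point': [0.4852, -0.2518, 0.1296], 'score': 0.62}
[ 0.6147 -0.2488  0.3616] [[260.1554 198.683 ]
 [260.3152 210.4487]
 [260.1908 198.1257]
 [247.7967 198.4063]
 [260.7323 258.1371]]
[ 0.6447 -0.2488  0.3416] [[260.1899 227.2029]
 [260.36   243.9616]
 [260.2275 227.6912]
 [247.5109 228.0597]
 [260.8101 305.8063]]
t 10.85 at [ 0.5346 -0.0411  0.1934] turn [8.13, -0.01, 0.0] step mm 17.553314031475917
[[-0.0022, -0.0024, 0.0172], [-0.0022, 0.0, 0.0174], [-0.0022, 0.0025, 0.0172], [-0.0022, 0.0049, 0.0167], [-0.0022, 0.0072, 0.0158]]
[[-0.0022, 0.0094, 0.0147], [-0.0022, 0.0114, 0.0132], [-0.0022, 0.0131, 0.0115], [-0.0022, 0.0146, 0.0095], [-0.0022, 0.0158, 0.0073]]
[[-0.0022, 0.0167, 0.005], [-0.0022, 0.0172, 0.0026]]
```

send_rows(turn=[[8.2,0,0],[8.2,0,0],[8.2,0,0],[8.2,0,0],[8.2,0,0]], slide=[[-0.002,-0.0024,0.0172],[-0.002,0,0.0174],[-0.001,0.0025,0.0172],[-0.001,0.005,0.0167],[-0.001,0.007,0.016]], fingers=[-1,-1,-1,-1,-1])

```text
t: 11.35
ee_pos: [0.536, -0.1288, 0.1994]
orientation: [[-0.001, 0.842, -0.539], [0.003, -0.539, -0.842], [-1.0, -0.002, -0.002]]
wrist_force: [0.3, -0.6, -0.0]
gripper_width: 0.0854
```

send_rows(turn=[[8.2,0,0],[8.2,0,0],[8.2,0,0],[8.2,0,0],[8.2,0,0]], slide=[[0,0.0094,0.0147],[0,0.0114,0.0132],[0,0.013,0.01],[0.002,0.0146,0.005],[0.002,0.0158,0]], fingers=[-1,-1,-1,-1,-1])

```text
t: 11.85
ee_pos: [0.5459, -0.2134, 0.1946]
orientation: [[-0.001, 0.252, -0.968], [0.003, -0.968, -0.252], [-1.0, -0.003, 0.0]]
wrist_force: [1.3, -0.3, 0.1]
gripper_width: 0.0856
```

send_rows(turn=[[8.2,0,0],[8.2,0,0],[0,0,0],[0,0,0],[0,0,0]], slide=[[0.005,0.0167,-0.01],[0.01,0.017,-0.015],[0.01,0,-0.01],[0,0,0],[0,0,0]], fingers=[-1,-1,-1,-1,-1])

```text
t: 12.35
ee_pos: [0.5871, -0.2457, 0.1671]
orientation: [[-0.004, -0.05, -0.999], [0.002, -0.999, 0.05], [-1.0, -0.002, 0.004]]
wrist_force: [-0.6, 0.1, -0.6]
gripper_width: 0.0852
```

Run:
```python
from h import *
f,T,st=wrist("w10.png"); print(st["t"],st["ee_pos"],np.array(st["orientation"]))
for n in("gauge","gauge_grip","pointer_tip","mark_tip"):
  for d in pinpoint("wrist",n)[:1]: print(n,np.array(d["point"]),d["score"])
```

```text
12.35 [ 0.5871 -0.2457  0.1671] [[-0.0036 -0.05   -0.9987]
 [ 0.0023 -0.9987  0.05  ]
 [-1.     -0.0021  0.0037]]
gauge [ 0.4841 -0.2476 -0.0005] 0.67
gauge_grip [ 0.4912 -0.2444  0.1339] 0.8
pointer_tip [ 0.4976 -0.2463  0.0247] 0.59
mark_tip [ 0.4981 -0.2399  0.0203] 0.73
```

View pics/w10.png

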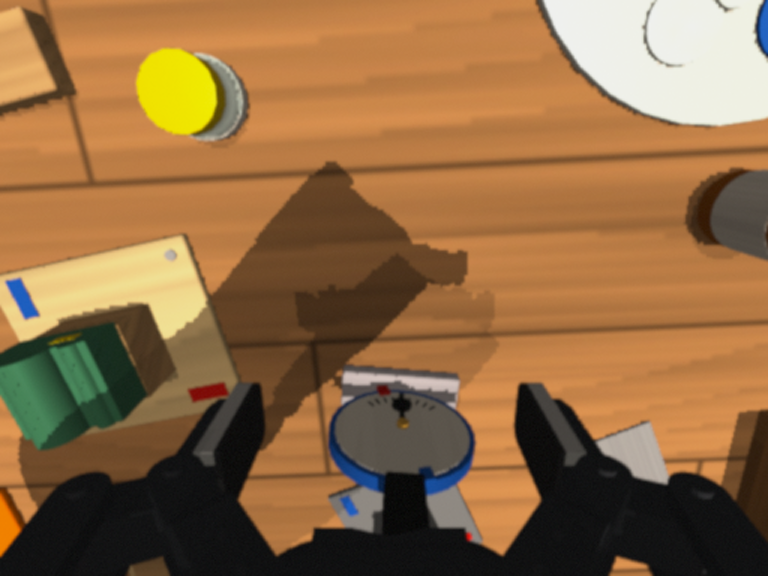

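Run:
```python
from h import *
f,T,st=wrist(); np.savez("w10.npz",T=T,f=[f["fx"],f["fy"],f["cx"],f["cy"]]); print(st["ee_pos"])
cv2.imwrite("pics/w11.png",cv2.resize(f["image"][235:365,205:335,::-1],None,fx=4.6,fy=4.6,interpolation=cv2.INTER_CUBIC))
```

```text
[ 0.5874 -0.2455  0.1677]
```

View pics/w11.png

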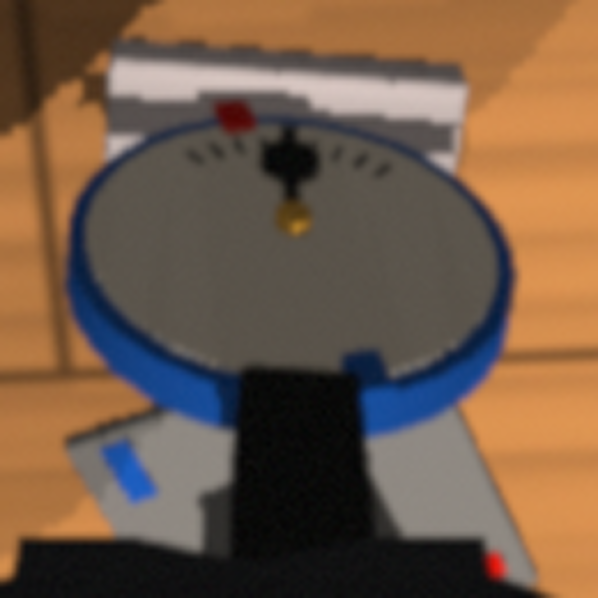

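Run:
```python
from h import *
d=np.load("w10.npz"); T=d["T"]; f=dict(zip(("fx","fy","cx","cy"),d["f"]))
q=lambda a:np.array(a)/4.6+[205,235]-.4
P=pix2plane(f,q([(113,55),(462,80)]),.012,T); e=P[0]-P[1]; psi=np.degrees(np.arctan2(e[1],e[0]))-90
print("foot front edge",P,np.linalg.norm(e),"yaw",psi)
u=e/np.linalg.norm(e); n=np.array([u[1],-u[0],0]); c=P.mean(0)-n*.015; print("centre",c,n)
def face(uv,off):
    r=np.r_[(uv[0]-f["cx"])/f["fx"],(uv[1]-f["cy"])/f["fy"],1]@T[:3,:3].T; o=T[:3,3]
    X=o+r*((((c+n*off)-o)@n)/(r@n)); return np.array([(X-c)@u,X[2]])
for nm,uv,off in(("pin",(294,216),.010),("tip",(290,127),.008),("mark",(236,117),.006),("markin",(238,128),.006),("grip",(305,370),.011)):
    y,z=face(q(uv),off); print(nm,y,z,"ang",np.arctan2(y,.064-z),np.hypot(y,.064-z))
```

```text
foot front edge [[ 0.5085 -0.2071  0.012 ]
 [ 0.4973 -0.293   0.012 ]] 0.08662657921451103 yaw -7.418523326559949
centre [ 0.488  -0.2481  0.012 ] [ 0.9916 -0.1291  0.    ]
pin -0.00047324128382172015 0.0657849934071732 ang -2.882432794828054 0.0018466615218726487
tip -0.0007252324802728971 0.027849421349000147 ang -0.020058744235409518 0.03615785252130675
mark 0.012091181984492728 0.02183396667354759 ang 0.2792585202081294 0.04386537413803303
markin 0.011546918982420412 0.026681628134087643 ang 0.3000732151966543 0.0390639503469516
grip -0.0010832568640263406 0.11263277906798702 ang -3.1193221235301323 0.04864484191884168
```

Run:
```python
from h import *
plan([.488,-.248,.19],Rdown(-97.4),4)
```

```text
t 12.65 at [ 0.5874 -0.2455  0.1676] turn [1.13, 0.04, 0.03] step mm 25.48636386183332
[[-0.0055, 0.0019, 0.0248], [-0.0056, 0.0024, 0.0248], [-0.0056, 0.0028, 0.0247], [-0.0056, 0.0033, 0.0246]]
```

send_rows(turn=[[1.1,0,0],[1.1,0,0],[1.1,0,0],[1.1,0,0],[0,0,0]], slide=[[-0.012,0.002,0.022],[-0.01,0.0024,0.025],[-0.002,0.003,0.025],[0,0.003,0.025],[0,0,0]], fingers=[-1,-1,-1,-1,-1])

```text
t: 13.15
ee_pos: [0.4859, -0.2476, 0.1938]
orientation: [[-0.001, -0.128, -0.992], [0.002, -0.992, 0.128], [-1.0, -0.002, 0.001]]
wrist_force: [-0.1, -0.4, 0.1]
gripper_width: 0.0856
```

send_rows(turn=[[0,0,0],[0,0,0]], slide=[[0,0,0],[0,0,0]], fingers=[-1,-1])

```text
t: 13.35
ee_pos: [0.4866, -0.2475, 0.1944]
orientation: [[0.001, -0.127, -0.992], [0.002, -0.992, 0.127], [-1.0, -0.002, -0.0]]
wrist_force: [0.7, 0.6, 0.0]
gripper_width: 0.0854
```

Run:
```python
from h import *
plan([.488,-.248,.115],Rdown(-97.4),5)
f,T,st=wrist("w12.png")
for n in("gauge","gauge_grip"):
  for d in pinpoint("wrist",n)[:1]: print(n,np.array(d["point"]),d["score"])
```

```text
t 13.35 at [ 0.4866 -0.2475  0.1944] turn [0.02, -0.0, 0.03] step mm 15.880825958445373
[[0.0159, 0.0001, -0.0003], [0.0159, 0.0001, -0.0003], [0.0159, 0.0001, -0.0003], [0.0159, 0.0001, -0.0003], [0.0159, 0.0001, -0.0003]]
gauge [ 0.4844 -0.2461 -0.0049] 0.77
gauge_grip [ 0.4882 -0.2495  0.1379] 0.77
```

View pics/w12.png

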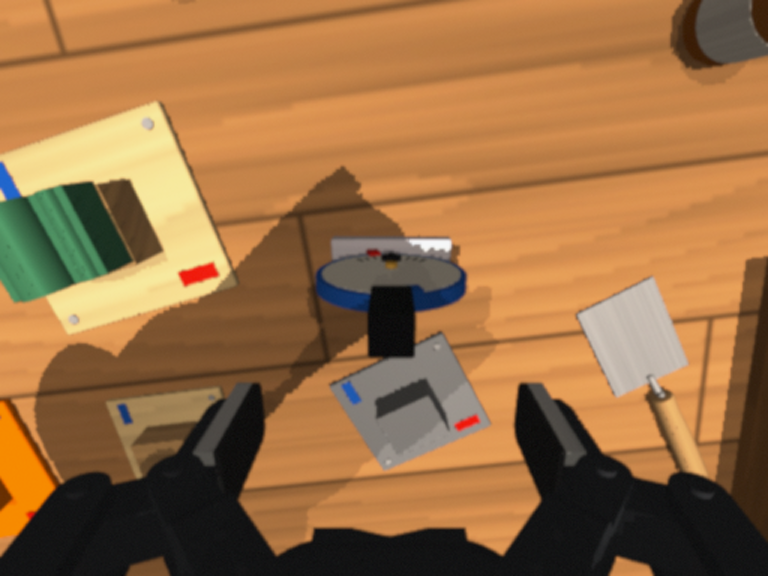

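send_rows(turn=[[0,0,0],[0,0,0],[0,0,0],[0,0,0],[0,0,0]], slide=[[0.016,0,-0.0003],[0.02,0,-0.0003],[0.02,0,-0.0003],[0.02,0,-0.0003],[0.003,0,0]], fingers=[-1,-1,-1,-1,-1])

```text
t: 14.0
ee_pos: [0.4897, -0.2473, 0.1121]
orientation: [[0.001, -0.124, -0.992], [0.001, -0.992, 0.124], [-1.0, -0.002, -0.001]]
wrist_force: [0.8, -0.1, 0.4]
gripper_width: 0.0853
```

send_rows(turn=[[0,0,0],[0,0,0],[0,0,0],[0,0,0],[0,0,0]], slide=[[0,0,0],[0,0,0],[0,0,0],[0,0,0],[0,0,0]], fingers=[1,1,1,1,1], grip_force=70)

```text
t: 14.5
ee_pos: [0.4908, -0.2478, 0.1145]
orientation: [[0.003, -0.124, -0.992], [0.0, -0.992, 0.124], [-1.0, -0.001, -0.003]]
wrist_force: [-0.4, 0.6, -2.8]
gripper_width: 0.0212
```

send_rows(turn=[[0,0,0],[0,0,0],[0,0,0]], slide=[[0,0,0],[0,0,0],[0,0,0]], fingers=[1,1,1])

```text
t: 14.8
ee_pos: [0.4908, -0.2476, 0.1147]
orientation: [[0.004, -0.123, -0.992], [0.0, -0.992, 0.123], [-1.0, -0.001, -0.003]]
wrist_force: [-0.4, -0.2, -3.9]
gripper_width: 0.0209
```

Run:
```python
from h import *
plan([.488,-.248,.28],Rdown(-97.4),5)
f,T,st=wrist("w13.png"); print(st["gripper_width"],st["wrist_force"],np.array(st["orientation"]))
```

```text
t 14.8 at [ 0.4908 -0.2476  0.1147] turn [0.06, -0.04, 0.01] step mm 33.0717258936814
[[-0.0331, 0.0001, 0.0004], [-0.0331, 0.0001, 0.0005], [-0.0331, 0.0001, 0.0005], [-0.0331, 0.0001, 0.0005], [-0.0331, 0.0001, 0.0005]]
0.020917452692482883 [-0.4154 -0.2143 -3.9406] [[ 0.0035 -0.1235 -0.9923]
 [ 0.0003 -0.9923  0.1235]
 [-1.     -0.0007 -0.0034]]
```

View pics/w13.png

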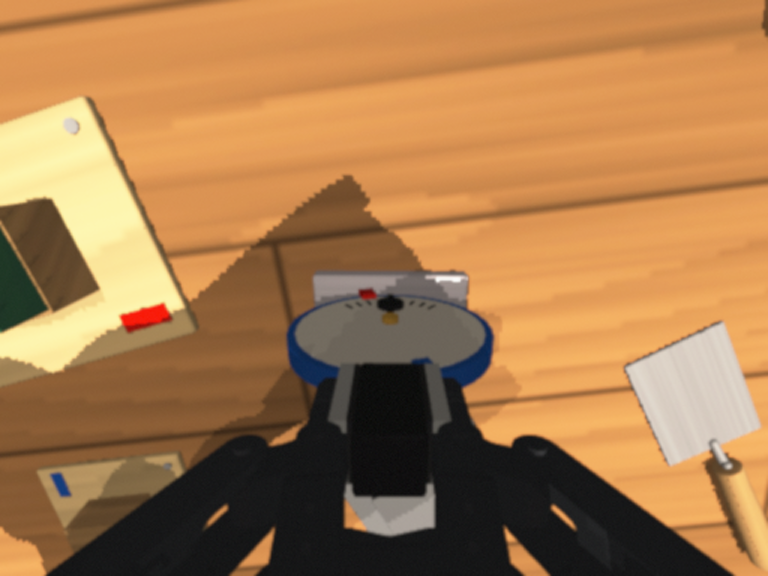

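send_rows(turn=[[0,0,0],[0,0,0],[0,0,0],[0,0,0],[0,0,0]], slide=[[-0.02,0,0],[-0.035,0,0],[-0.035,0,0],[-0.035,0,0],[-0.015,0,0]], fingers=[1,1,1,1,1])

```text
t: 15.35
ee_pos: [0.4889, -0.2473, 0.2575]
orientation: [[-0.002, -0.125, -0.992], [0.002, -0.992, 0.125], [-1.0, -0.002, 0.002]]
wrist_force: [0.6, 0.1, -3.2]
gripper_width: 0.021
```

Run:
```python
from h import *
plan([.5375,-.036,.25],Rdown(-80.6),8)
st=monitor.get_state(); print(st["gripper_width"],st["wrist_force"])
```

```text
t 15.35 at [ 0.4889 -0.2473  0.2575] turn [-2.07, 0.01, 0.02] step mm 27.112450631453903
[[0.001, -0.027, -0.0027], [0.001, -0.0268, -0.0037], [0.001, -0.0267, -0.0047], [0.001, -0.0265, -0.0056], [0.001, -0.0263, -0.0066]]
[[0.0009, -0.026, -0.0075], [0.0009, -0.0257, -0.0085], [0.0009, -0.0254, -0.0094]]
0.020992870406346453 [ 0.5988  0.0743 -3.2015]
```

send_rows(turn=[[-2.1,0,0],[-2.1,0,0],[-2.1,0,0],[-2.1,0,0],[-2.1,0,0]], slide=[[0,-0.015,-0.0027],[0,-0.025,-0.0037],[0,-0.0267,-0.0047],[0,-0.0265,-0.0056],[0,-0.0263,-0.0066]], fingers=[1,1,1,1,1])

```text
t: 15.85
ee_pos: [0.5173, -0.1248, 0.257]
orientation: [[-0.002, 0.066, -0.998], [0.001, -0.998, -0.066], [-1.0, -0.001, 0.001]]
wrist_force: [0.7, 0.0, -2.6]
gripper_width: 0.0211
```

send_rows(turn=[[-2.1,0,0],[-2.1,0,0],[-2.1,0,0],[0,0,0],[0,0,0]], slide=[[0,-0.026,-0.0075],[0,-0.0257,-0.0085],[0,-0.02,-0.009],[0,-0.012,0],[0,0,0]], fingers=[1,1,1,1,1])

```text
t: 16.35
ee_pos: [0.5319, -0.027, 0.2528]
orientation: [[-0.007, 0.193, -0.981], [0.005, -0.981, -0.193], [-1.0, -0.006, 0.006]]
wrist_force: [0.2, -1.3, -2.1]
gripper_width: 0.0212
```

send_rows(turn=[[0,0,0],[0,0,0]], slide=[[0,0,0],[0,0,0]], fingers=[1,1])

```text
t: 16.55
ee_pos: [0.5312, -0.0279, 0.2524]
orientation: [[-0.008, 0.191, -0.981], [0.004, -0.981, -0.191], [-1.0, -0.006, 0.007]]
wrist_force: [0.0, 0.4, -2.4]
gripper_width: 0.0212
```

Run:
```python
from h import *
plan([.5375,-.036,.22],Rdown(-80.6),3)
f,T,st=wrist("w14.png"); print(st["gripper_width"],st["wrist_force"])
g=grab("scene","s14.png",(190,140,310,240),6)
```

```text
t 16.55 at [ 0.5312 -0.0279  0.2524] turn [0.55, 0.14, 0.11] step mm 11.318122054251004
[[0.0108, 0.0031, -0.0016], [0.0108, 0.0031, -0.0016], [0.0108, 0.0031, -0.0016]]
0.021184214588454462 [ 0.027   0.4476 -2.4325]
```

View pics/w14.png

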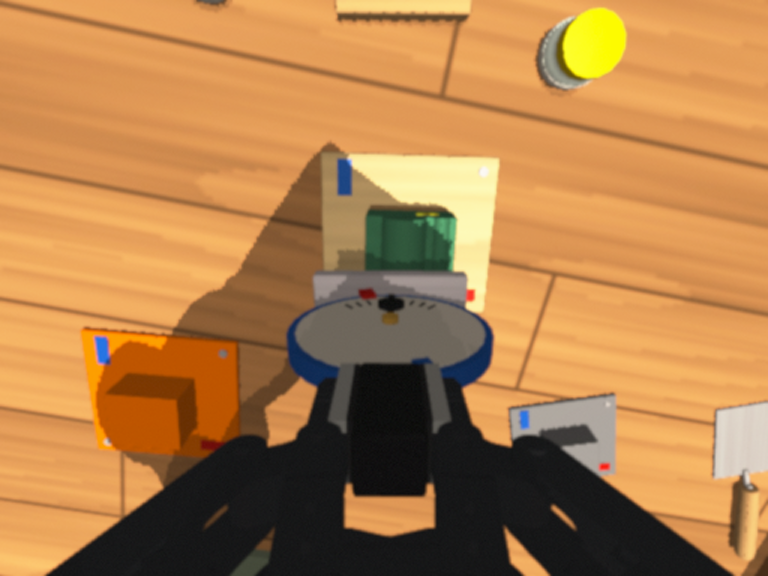

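View pics/s14.png

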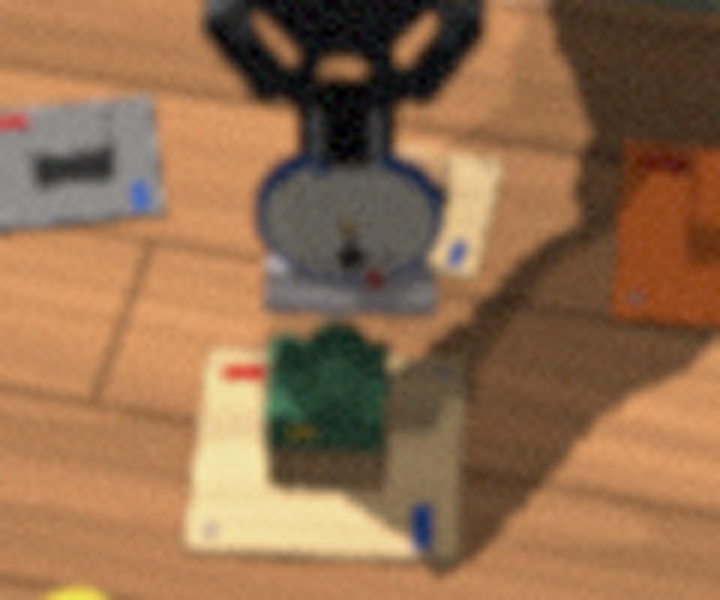

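send_rows(turn=[[0.5,0.14,0.11],[0.5,0.14,0.11],[0.5,0.14,0.11],[0,0,0],[0,0,0]], slide=[[0.009,0.0028,-0.0016],[0.009,0.0028,-0.0016],[0.009,0.0028,-0.0016],[0,0,0],[0,0,0]], fingers=[1,1,1,1,1])

```text
t: 17.15
ee_pos: [0.5376, -0.0378, 0.2223]
orientation: [[0.0, 0.16, -0.987], [-0.001, -0.987, -0.16], [-1.0, 0.001, -0.0]]
wrist_force: [0.4, -0.5, -2.2]
gripper_width: 0.0212
```

Run:
```python
from h import *
plan([.5375,-.036,.2087],Rdown(-80.6),5)
st=monitor.get_state(); print(st["wrist_force"],np.array(st["orientation"]))
```

```text
t 17.15 at [ 0.5376 -0.0378  0.2223] turn [-0.04, -0.0, -0.01] step mm 2.7516453529486915
[[0.0027, -0.0004, -0.0], [0.0027, -0.0004, -0.0], [0.0027, -0.0004, -0.0], [0.0027, -0.0004, -0.0], [0.0027, -0.0004, -0.0]]
[ 0.4024 -0.4998 -2.2111] [[ 0.0002  0.16   -0.9871]
 [-0.001  -0.9871 -0.16  ]
 [-1.      0.001  -0.0001]]
```

send_rows(turn=[[0,0,0],[0,0,0],[0,0,0],[0,0,0]], slide=[[0.004,-0.0004,0],[0.004,-0.0004,0],[0.003,-0.0004,0],[0,0,0]], fingers=[1,1,1,1])

```text
t: 17.55
ee_pos: [0.5375, -0.0363, 0.2107]
orientation: [[0.001, 0.16, -0.987], [-0.001, -0.987, -0.16], [-1.0, 0.001, -0.001]]
wrist_force: [0.4, 0.3, -2.3]
gripper_width: 0.0213
```

send_rows(turn=[[0,0,0]], slide=[[0.0015,0,0]], fingers=[1])

```text
t: 17.65
ee_pos: [0.5376, -0.0363, 0.2092]
orientation: [[0.001, 0.161, -0.987], [-0.001, -0.987, -0.161], [-1.0, 0.001, -0.001]]
wrist_force: [0.3, 0.5, -3.1]
gripper_width: 0.0212
```

send_rows(turn=[[0,0,0]], slide=[[0.0015,0,0]], fingers=[1])

```text
t: 17.75
ee_pos: [0.5378, -0.0363, 0.2079]
orientation: [[0.002, 0.161, -0.987], [-0.001, -0.987, -0.161], [-1.0, 0.001, -0.001]]
wrist_force: [-1.2, 0.5, 24.7]
gripper_width: 0.0212
```

send_rows(turn=[[0,0,0]], slide=[[0.001,0,0]], fingers=[1])

```text
t: 17.85
ee_pos: [0.5382, -0.0364, 0.2078]
orientation: [[0.003, 0.161, -0.987], [-0.001, -0.987, -0.161], [-1.0, 0.001, -0.003]]
wrist_force: [-4.7, 2.1, 29.6]
gripper_width: 0.0209
```

send_rows(turn=[[0,0,0],[0,0,0]], slide=[[0,0,0],[0,0,0]], fingers=[1,1])

```text
t: 18.05
ee_pos: [0.5383, -0.0364, 0.2084]
orientation: [[0.004, 0.161, -0.987], [-0.0, -0.987, -0.161], [-1.0, 0.001, -0.004]]
wrist_force: [-0.4, 0.1, -2.4]
gripper_width: 0.0211
```

send_rows(turn=[[0,0,0]], slide=[[0.0006,0,0]], fingers=[1])

```text
t: 18.15
ee_pos: [0.5385, -0.0365, 0.2079]
orientation: [[0.005, 0.161, -0.987], [-0.001, -0.987, -0.161], [-1.0, 0.001, -0.005]]
wrist_force: [-2.6, 1.0, 12.9]
gripper_width: 0.0213
```

send_rows(turn=[[0,0,0]], slide=[[0.0006,0,0]], fingers=[1])

```text
t: 18.25
ee_pos: [0.5387, -0.0366, 0.2079]
orientation: [[0.006, 0.161, -0.987], [-0.0, -0.987, -0.161], [-1.0, 0.001, -0.006]]
wrist_force: [-3.0, 1.9, 18.2]
gripper_width: 0.0214
```

send_rows(turn=[[0,0,0]], slide=[[0.0006,0,0]], fingers=[1])

```text
t: 18.35
ee_pos: [0.5389, -0.0366, 0.2079]
orientation: [[0.006, 0.161, -0.987], [-0.0, -0.987, -0.161], [-1.0, 0.001, -0.006]]
wrist_force: [-5.0, 0.7, 14.7]
gripper_width: 0.0216
```

```bash
cat >> h.py <<'E'
def Rtilt(psi,th): return Rdown(psi)@Ro.from_rotvec([0,0,th]).as_matrix()
E
python3 - <<'E'
from h import *
plan([.5329,-.0039,.2084],Rtilt(-80.6,.29),5)
E
```

```text
t 18.35 at [ 0.5389 -0.0366  0.2079] turn [-0.04, -0.07, 3.31] step mm 6.641130138332456
[[-0.0001, -0.0066, 0.0001], [-0.0005, -0.0066, 0.0001], [-0.0009, -0.0066, 0.0001], [-0.0012, -0.0065, 0.0001], [-0.0016, -0.0064, 0.0001]]
```

send_rows(turn=[[0,0,0],[0,0,3.3],[0,0,3.3],[0,0,3.3],[0,0,3.3]], slide=[[-0.004,0,0],[-0.0005,-0.0066,0],[-0.0005,-0.0066,0],[-0.0005,-0.0066,0],[-0.0005,-0.0065,0]], fingers=[1,1,1,1,1])

```text
t: 18.85
ee_pos: [0.5349, -0.0129, 0.2129]
orientation: [[0.045, 0.149, -0.988], [-0.233, -0.96, -0.155], [-0.972, 0.237, -0.009]]
wrist_force: [0.0, -0.5, -2.8]
gripper_width: 0.0209
```

send_rows(turn=[[0,0,3.3],[0,0,0],[0,0,0]], slide=[[-0.0005,-0.0064,0],[0,0,0],[0,0,0]], fingers=[1,1,1])

```text
t: 19.15
ee_pos: [0.5338, -0.0038, 0.2113]
orientation: [[0.055, 0.15, -0.987], [-0.29, -0.944, -0.16], [-0.955, 0.295, -0.008]]
wrist_force: [-0.1, -0.3, -2.3]
gripper_width: 0.0212
```

Run:
```python
from h import *
plan([.5329,-.0039,.2064],Rtilt(-80.6,.29),3)
f,T,st=wrist(); R=np.array(st["orientation"]); print(R,st["wrist_force"])
cv2.imwrite("pics/w15.png",cv2.resize(f["image"][120:350,170:370,::-1],None,fx=2.6,fy=2.6,interpolation=cv2.INTER_CUBIC))
g=grab("scene","s15.png",(190,140,310,240),6)
```

```text
t 19.15 at [ 0.5338 -0.0038  0.2113] turn [-0.11, -0.12, -0.18] step mm 1.6511850081607227
[[0.0015, -0.0005, 0.0003], [0.0015, -0.0005, 0.0003], [0.0015, -0.0005, 0.0003]]
[[ 0.0546  0.1501 -0.9872]
 [-0.2902 -0.9436 -0.1595]
 [-0.9554  0.2952 -0.008 ]] [-0.14   -0.2688 -2.3062]
```

View pics/w15.png

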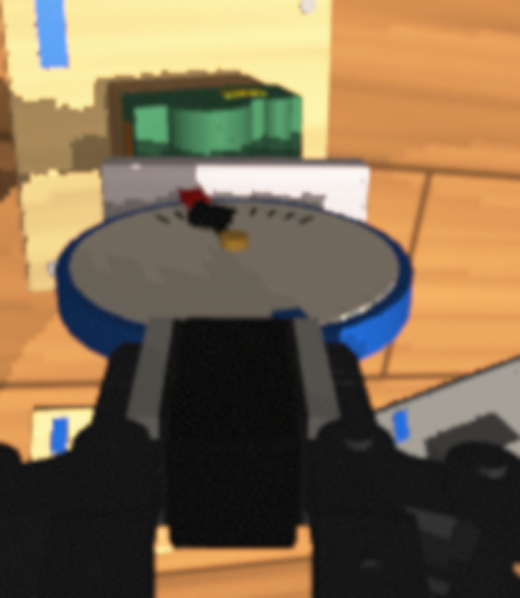

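View pics/s15.png

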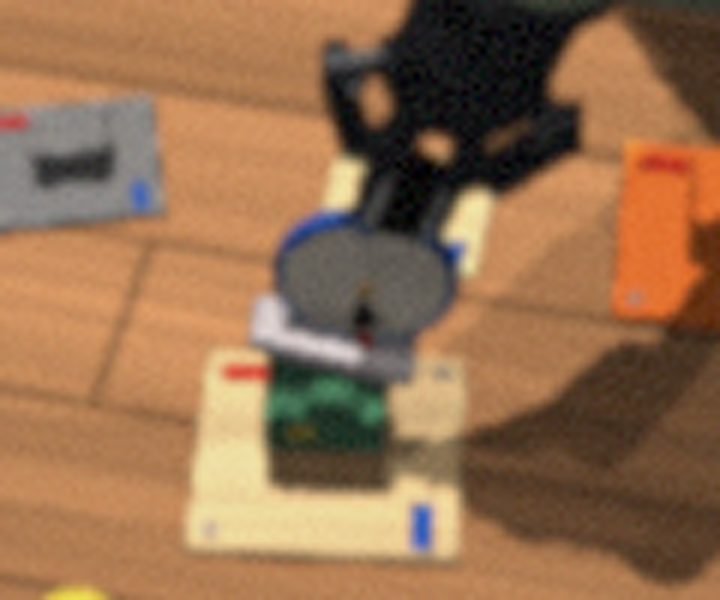

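send_rows(turn=[[0,0,0],[0,0,0]], slide=[[0.0015,-0.0005,0],[0.0015,-0.0005,0]], fingers=[1,1])

```text
t: 19.45
ee_pos: [0.5341, -0.0055, 0.2085]
orientation: [[0.054, 0.147, -0.988], [-0.288, -0.945, -0.156], [-0.956, 0.293, -0.009]]
wrist_force: [0.2, 0.2, -2.2]
gripper_width: 0.0216
```

send_rows(turn=[[0,0,0]], slide=[[0.0015,-0.0005,0]], fingers=[1])

```text
t: 19.55
ee_pos: [0.5341, -0.006, 0.2068]
orientation: [[0.054, 0.146, -0.988], [-0.288, -0.945, -0.155], [-0.956, 0.293, -0.009]]
wrist_force: [-0.6, -0.2, -3.0]
gripper_width: 0.0213
```

send_rows(turn=[[0,0,0]], slide=[[0.001,-0.0003,0]], fingers=[1])

```text
t: 19.65
ee_pos: [0.5341, -0.0063, 0.2057]
orientation: [[0.054, 0.145, -0.988], [-0.288, -0.945, -0.155], [-0.956, 0.293, -0.009]]
wrist_force: [-0.5, -0.3, -2.6]
gripper_width: 0.0212
```

send_rows(turn=[[0,0,0]], slide=[[0.001,-0.0003,0]], fingers=[1])

```text
t: 19.75
ee_pos: [0.5343, -0.0064, 0.2048]
orientation: [[0.055, 0.145, -0.988], [-0.288, -0.945, -0.155], [-0.956, 0.293, -0.01]]
wrist_force: [-3.0, 7.0, 23.0]
gripper_width: 0.0212
```

send_rows(turn=[[0,0,0]], slide=[[0.0008,-0.0002,0]], fingers=[1])

```text
t: 19.85
ee_pos: [0.5347, -0.0065, 0.2048]
orientation: [[0.056, 0.145, -0.988], [-0.287, -0.945, -0.155], [-0.956, 0.293, -0.011]]
wrist_force: [-5.4, 8.1, 28.9]
gripper_width: 0.0206
```

send_rows(turn=[[0,0,0]], slide=[[0.0003,0,0]], fingers=[1])

```text
t: 19.95
ee_pos: [0.5347, -0.0065, 0.205]
orientation: [[0.056, 0.145, -0.988], [-0.287, -0.945, -0.155], [-0.956, 0.292, -0.012]]
wrist_force: [-4.8, 1.8, 5.0]
gripper_width: 0.0211
```

send_rows(turn=[[0,0,0]], slide=[[0.0003,0,0]], fingers=[1])

```text
t: 20.05
ee_pos: [0.5345, -0.0065, 0.205]
orientation: [[0.056, 0.145, -0.988], [-0.287, -0.945, -0.155], [-0.956, 0.292, -0.012]]
wrist_force: [-3.4, 2.0, 4.7]
gripper_width: 0.0209
```

Run:
```python
from h import *
for k in range(4):
    st=monitor.get_state(); print(st["t"],st["ee_pos"],st["wrist_force"]); f,T,s=wrist()
cv2.imwrite("pics/w16.png",cv2.resize(f["image"][170:240,190:330,::-1],None,fx=5.5,fy=5.5,interpolation=cv2.INTER_CUBIC))
g=grab("scene","s16.png",(190,140,310,240),6)
st=monitor.get_state(); print(st["t"],st["wrist_force"])
```

```text
20.05 [ 0.5345 -0.0065  0.205 ] [-3.4159  1.9813  4.7337]
20.1 [ 0.5345 -0.0066  0.205 ] [-3.1447  2.8212  6.844 ]
20.15 [ 0.5345 -0.0065  0.205 ] [-2.5604  4.1313  8.0568]
20.2 [ 0.5345 -0.0066  0.205 ] [-3.5472  3.7728  7.3497]
20.3 [-3.9498  2.5873  8.0807]
```

View pics/w16.png

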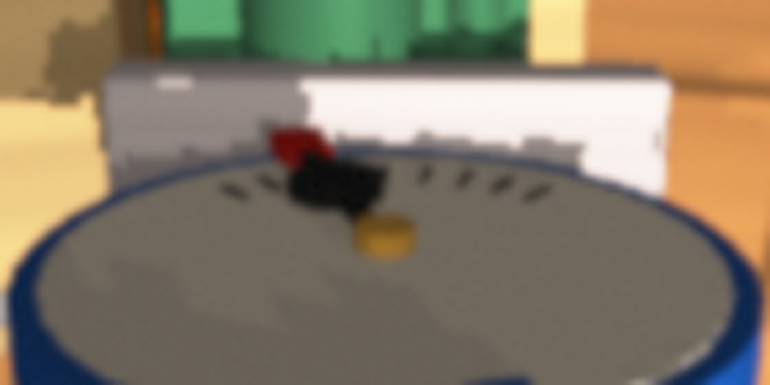

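View pics/s16.png

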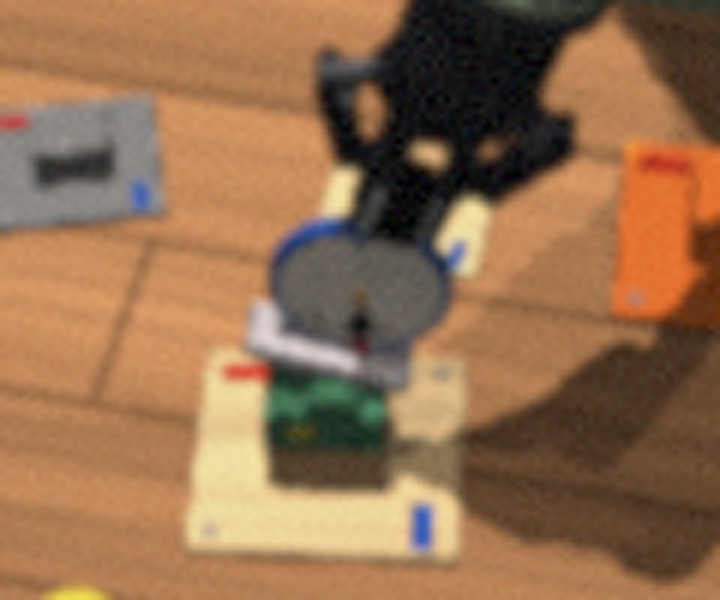

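Run:
```python
from h import *
f,T,st=wrist(); R=np.array(st["orientation"]); p=np.array(st["ee_pos"])
G=np.c_[-R[:,2],-R[:,1],-R[:,0]]; O=p+R[:,0]*.1147-G[:,0]*.0028
print(st["t"],"tilt",np.arctan2(G[:,2]@[-.16,.987,0],G[2,2]),st["wrist_force"],"gauge x yaw",np.degrees(np.arctan2(G[1,0],G[0,0])),"foot z",O[2])
o=(T[:3,3]-O)@G
for nm,uv,x in(("pin",(385,232),.011),("bob",(337,187),.008),("mark",(303,147),.006),("footL",(108,78),.015),("footR",(668,82),.015)):
    u,v=np.array(uv)/5.5+[190,170]-.4
    d=np.r_[(u-f["cx"])/f["fx"],(v-f["cy"])/f["fy"],1]@T[:3,:3].T@G
    X=o+d*((x-o[0])/d[0]); print(nm,X,"ang",np.arctan2(X[1],.064-X[2]),np.hypot(X[1],.064-X[2]))
print([ (n,np.array(d["point"])) for n in("stud","stud_ridge","rest_top","pointer_tip","mark_tip") for d in pinpoint("wrist",n)[:1]])
```

```text
20.3 tilt 0.2962899765643555 [-3.9498  2.5873  8.0807] gauge x yaw 8.899793071677765 foot z 0.09526223971886795
pin [0.011  0.0002 0.0718] ang 3.1164161343860677 0.00777289818475981
bob [0.008  0.0068 0.0481] ang 0.4014138694005546 0.01727580696795374
mark [0.006  0.0125 0.0257] ang 0.3149931336246947 0.040319673022725155
footL [0.015  0.0423 0.0196] ang 0.7607210509163285 0.06135478286912903
footR [ 0.015  -0.0425  0.0217] ang -0.7886011320560078 0.059975825210564264
[('stud', array([ 0.5392, -0.0429,  0.0424])), ('stud_ridge', array([ 0.5405, -0.0385,  0.096 ])), ('rest_top', array([ 0.3474, -0.0388,  0.0302])), ('pointer_tip', array([ 0.5422, -0.0192,  0.1162])), ('mark_tip', array([ 0.5426, -0.0228,  0.1206]))]
```

Run:
```python
from h import *
for k in range(36):
    f=imaging.grab_frame("wrist")
    if k%6==5: st=monitor.get_state(); print(st["t"],st["ee_pos"],st["wrist_force"],st["gripper_width"])
cv2.imwrite("pics/w17.png",cv2.resize(f["image"][120:300,170:370,::-1],None,fx=3.3,fy=3.3,interpolation=cv2.INTER_CUBIC))
```

```text
20.9 [ 0.5345 -0.0066  0.205 ] [-2.8421  2.5532  7.5497] 0.021253584956933434
21.2 [ 0.5345 -0.0065  0.205 ] [-4.356   2.0279  7.8945] 0.02128705701898108
21.5 [ 0.5345 -0.0065  0.205 ] [-3.9639  3.6467  7.228 ] 0.02091889257262086
21.8 [ 0.5345 -0.0066  0.205 ] [-3.1448  3.3824  7.1977] 0.02124958648727291
22.1 [ 0.5345 -0.0066  0.205 ] [-2.9773  2.9081  7.7192] 0.02142152225087406
22.4 [ 0.5345 -0.0065  0.205 ] [-3.5933  3.0659  7.6343] 0.021145666688378695
```

View pics/w17.png

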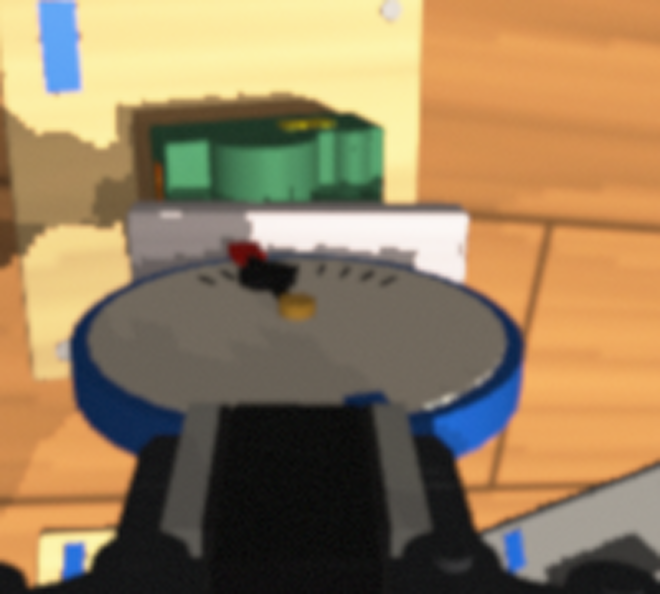

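Run:
```python
from h import *
st=monitor.get_state(); print(st["t"],st["wrist_force"]); print(order.hand_in())
```

```text
22.4 [-3.5933  3.0659  7.6343]
the job is handed in; nothing more can be done
None
```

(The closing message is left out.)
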